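# Fit and lock the sampling lance in the slanted port of a stirred vessel

## Robot

A 6-joint arm with a two-finger parallel gripper is mounted at the origin on the work surface. World frame = base frame: x ahead of the robot, y to its left, z up, the work surface at z = 0. Lengths are in m, angles in degrees, forces in N, time in s.
With the tool pointing down it reaches from about 0.35 to 0.925 m from the base axis. Payload 6.4 kg.
Tool frame: the origin (TCP) lies at the very end of the fingers, on their centre line; the grasp point (between the pads) lies 19 mm behind it; z points along the fingers, y is the line along which they close (so a half turn about z gives the same grasp; the last joint's range is limited). The gripper opens to 85 mm and grips with 20 to 120 N. Pads are 22 mm wide; open, the fingers measure 114 mm over their backs; the gripper's body (76 mm by 85 mm) begins 54 mm behind the grasp point. The pads swing forward as they close: fully open they stand 13 mm farther back than shut.
Start: joints at [-83.142, 14.043, 89.255, -0, 76.702, -9.975], TCP at [0.188, -0.622, 0.231] pointing down, gripper open.
Joint ranges: [-179.41, 179.41], [-58.25, 129.5], [7.25, 145.43], [-54.29, 234.29], [11.92, 165.04], [-157.13, 157.13]. Speed limits (degrees/s): [147.25, 147.25, 180, 180, 180, 180].

## Interface

Orientations are given as a 3x3 rotation matrix whose columns are the frame's x, y, z axes.
In Python, from workcell import robot, eyes, ticket gives the robot as it stands.
- The arm moves only by the tool apply_moves, never from a script. Its argument "steps" is a list of rows, each a list of 2 entries, a list of its own where there are three numbers: the shift along the tool's x, y, z in cm, then the turn, a rotation vector about the tool's x, y, z in degrees. In form: [[[x, y, z], [ax, ay, az]], ...]. A call has exactly 8 rows; each row is the pose to reach, as a shift and turn from the pose commanded when the call began, along the tool's axes at that moment; what a row does not reach only later rows make up. A row lasts 1/8 s, in which the tool goes at most 62.5 mm and 10.7 degrees, less where a joint would pass 70% of its speed; a pose out of reach is approached as far as the arm can. A call with a gripper value outside its range is refused whole. "fingers" is the closure in counts, from 0 (fully open) to 255 (shut), set as the call begins (left out, the last holds). The fingers move at their own pace and stop on an object; "squeeze" is the grip in N (left out, the last holds). Time passes only in rows, so rows that repeat a pose let the fingers close, or fill a call up. It gives the time, the measured TCP pose, the force, the opening and the grip force at its end, in the units of the state.
- robot.state(): the state, without advancing time (a new reading comes with each control period).
- eyes.snapshot(name): name is "side" or "top" or "wrist"; returns a dict with "image" (420x560x3 uint8, red, green, blue), "mtx" (3x3 intrinsics, pixels), "R" (3x3) and "t" (3): a world point X has camera coordinates R X + t. Camera axes: x right, y down, z forward; pixel columns grow to the right and rows downward; lengths in m; the calibration is good to about 2 mm. A picture is of the moment at which its call begins. There is no depth.
- ticket.sign_off(): hands the job in; it is judged then, once.
The state is a dict: "t": time; "joint_positions": joint angles; "qvel": joint speeds; "tau": joint torques, N m; "position": TCP position; "ee_rot": TCP orientation; "wrist_force": force on the tool from outside, world axes, zero at the start; "torque": the same for the moment, N m; "width": finger opening in m; "grasp_force": force on a finger pad.
Only numpy, scipy, OpenCV 4.12 (cv2) and the standard library are available. Lean on these libraries where they do the work, as an engineer would, in place of code of your own. Each camera call takes 0.05 s, during which the arm holds its last target. There are 200 camera calls.

## Task

Take the sampling lance out of the rack and push it fully home through the slanted port in the stirred vessel's lid, so that its collar sits flush on the port. Then use the screwdriver from the rack to turn the slotted screw beside the port clockwise until its claw lies over the collar, pointing at the lance, and put the screwdriver back, hanging upright in a free hole of the rack. Leave the blind plug, the bottle and the beaker where they are, and do not push the claw with the fingers.

Things in the scene. Friction and masses are not known exactly. Their poses are not given: they have to be found in the camera images.
- vessel: Fixed glass pot on a white stand plate (270 x 180 x 12). Origin under the pot's centre on the bench, z up. Lid 144 across, top at 145. Above hang a stirrer shaft, chuck and grey motor (76 x 60, x -22 to +54, z 250 to 370; its speed knob to x -36); steel column 16 across, 372 high, at x +142. Two capped necks 27 across, up to z 173, at x +28, y +-45. The slanted port is on the -x side. All in mm.
- port_mouth (a point): Centre of the hole in the port's top face, at x -64, z 185 mm of the vessel. z axis: out of the hole, leaning 0.5 rad from vertical towards the vessel's -x, away from the stirrer; y axis: the vessel's y. Steel plate 46 (x) by 74 (y, -47.5 to +26.5) by 18 mm thick; through hole 13 mm across, 2 mm chamfer, free beneath.
- screw_slot (a point): Middle of the screw's slot, at the head's top, 32 mm to the port's -y side and 21 mm above the port face; z along the screw, parallel to the port's z. Head 22 mm across; slot 6.5 mm wide, 5.5 mm deep, open at both ends, along this x axis. The screw carries the claw: a steel bar 12 mm wide reaching 22 mm from the screw axis along this -x, 7.5 to 12.5 mm above the port face.
- claw (a joint): Turn of screw and claw, rad, growing clockwise seen from above the screw. 0: claw points to the port's -x, clear of the hole. 1.57: claw points at the hole's centre, 1.5 mm above the collar of a lance that is fully home (a lance not home blocks it). Stops at 0 and 1.75. It stays where it is left (friction 0.06 N m).
- rack: Fixed steel rack of perforated plates, 76 (x) by 235 (y) mm. Origin under its centre on the bench, z up. Top plate 6 mm thick, upper face at 115 mm, with three large through holes 19 mm across in a row at y -80, 0, +80 mm; lower plate's face at 15 mm; the plate between is cut away under the holes. End cheeks 30 mm wide reach 125 mm. Lance, screwdriver and plug hang in the large holes in any order.
- rack_hole0 (a point): Centre of the large hole at y = -80 mm, in the upper face of the rack's top plate.
- rack_hole1 (a point): Centre of the large hole at y = 0, in the upper face of the rack's top plate.
- rack_hole2 (a point): Centre of the large hole at y = +80 mm, in the upper face of the rack's top plate.
- lance: Sampling lance, about 140 g, hanging in the rack by its collar. Steel rod 10 mm across, 95 mm long, tip tapered over its last 9 mm to 5 mm; above it a round collar 30 across, 6 thick, a neck 12 across, a square grey head 20 x 20 from 20 to 72 mm, a nipple to 86 mm. Origin: centre of the collar's underside; z towards the head; x, y square to the head's flats.
- driver: Large screwdriver, about 130 g, hanging in the rack by its handle. Black handle, square 26 x 26 mm from 25 to 85 mm above its lower end, waisted below with a round foot 30 mm across; steel shank 10 mm across; flat blade 13 mm wide (along x), 2.5 mm thick, ending 75 mm below the handle. Origin: centre of the handle's lower end; z towards the handle's top; x, y square to its flats.
- driver_tip (a point): Middle of the screwdriver's blade end, 75 mm below the driver's origin; axes as the driver's.
- plug: Blind plug, bystander, hanging in the rack's third hole: the same 30 mm collar as the lance but only a low round knob 26 mm across, up to 30 mm above the collar's underside. Origin: centre of the collar's underside.
- bottle: Bystander: amber glass bottle with a white cap, 74 mm across, 165 mm high, standing loose beside the vessel. Origin under its centre.
- beaker: Bystander: empty glass beaker, 66 mm across, 85 mm high, standing loose on the robot's side of the vessel. Origin under its centre.
Mind the look-alikes: they are no part of the job. Leave any purple look-alike of the driver alone.

How it is judged:
By the outcome, as a careful person would: the job done as asked, in the order asked, and still so for the second after the job is handed in, with the robot touching nothing.
It also fails if it takes over 64 s, if anything falls off the work surface, if the arm or the gripper's body presses on something with over 40 N, if the wrist force passes 120 N, or if a joint passes its speed limit or range.

## Working session

There is one attempt and no reset: what is moved stays moved. The work goes in short steps, Python scripts to look and compute and a tool call to move; the robot and the scene stay as the last step left them, time stands still between calls to the robot, and variables do not carry over. Pictures are saved under pics/ and viewed, at most 10 in all, crops included, and the job is handed in when it is done.

Besides the shell and the picture viewer there is one more tool, called after "Emit:" by a JSON object that holds its "op" and its "data", one argument or row to a line. apply_moves: Moves the arm, as the interface text tells. Its arguments: {"type":"object","properties":{"steps":{"type":"array","items":{"type":"array"}},"fingers":{"type":"number"},"squeeze":{"type":"number"}},"required":["steps"]}

```bash
mkdir -p pics; ls; python3 - <<'E'
from workcell import robot, eyes
import cv2,numpy as np
print(robot.state())
for n in ("side","top"):
    s=eyes.snapshot(n); cv2.imwrite(f"pics/{n}0.png",s["image"][:,:,::-1]); np.savez(f"pics/{n}0.npz",**s)
    print(n,s["mtx"],s["R"],s["t"])
E
```

```text
pics
{'t': 0.0, 'joint_positions': array([-8.31412262e+01,  1.40848866e+01,  8.93265248e+01, -7.35424814e-04,
        7.67014891e+01, -9.97567854e+00]), 'qvel': array([ 0.00285089, -0.00411939, -0.11516059, -0.07051436, -0.01480316,
       -0.11618401]), 'tau': array([-1.93001833e-03, -4.29503238e+01, -3.26132798e+01, -2.26617767e-04,
        5.39106681e-03, -4.07980210e-06]), 'position': array([ 0.1881731 , -0.62157156,  0.23015662]), 'ee_rot': array([[ 9.57144710e-01,  2.89609984e-01, -2.47722122e-04],
       [ 2.89609903e-01, -9.57142770e-01,  1.95489071e-03],
       [ 3.29050431e-04, -1.94285608e-03, -9.99998059e-01]]), 'wrist_force': array([ 0.12741654, -0.54772909, -0.13249852]), 'torque': array([ 0.02258349,  0.02417668, -0.04956088]), 'grasp_force': 0.0, 'width': 0.08533153087442977}
side [[521.85222603   0.         292.91945939]
 [  0.         521.85222603 203.43919264]
 [  0.           0.           1.        ]] [[ 0.98540191 -0.17023113  0.00210494]
 [-0.12644273 -0.74009519 -0.6605084 ]
 [ 0.11399694  0.65060008 -0.75081571]] [-0.54026602  0.16337583  1.22291773]
top [[396.30123611   0.         274.25114127]
 [  0.         396.30123611 211.93658391]
 [  0.           0.           1.        ]] [[-0.01335682 -0.99969122 -0.02095378]
 [-0.99180753  0.01590814 -0.12674679]
 [ 0.12704099  0.01908918 -0.99171376]] [0.03962504 0.57064795 1.04918839]
```

View pics/side0.png

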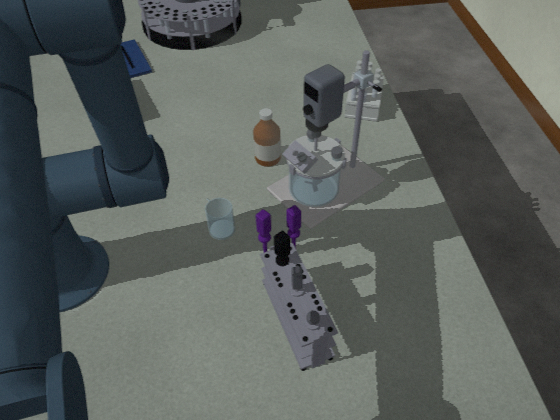

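View pics/top0.png

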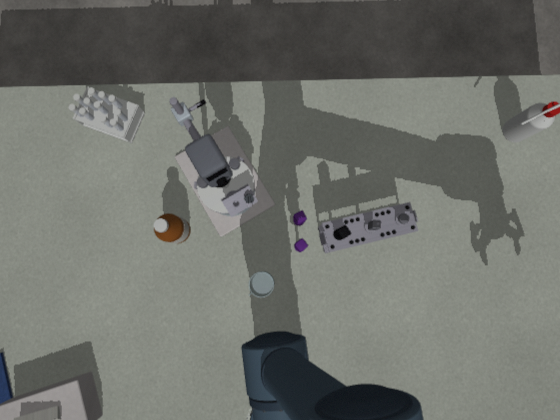

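```bash
python3 - <<'E'
import cv2,numpy as np
t=cv2.imread("pics/top0.png"); s=cv2.imread("pics/side0.png")
c=lambda im,x,y,w,h,f: cv2.resize(im[y:y+h,x:x+w],None,fx=f,fy=f,interpolation=cv2.INTER_CUBIC)
o=np.zeros((600,800,3),np.uint8)
o[:360,:360]=c(t,175,135,90,90,4)      # f4
o[360:,:440]=c(t,312,198,110,60,4)
o[:300,440:800]=c(s,265,125,90,75,4)
o[300:600,440:800]=c(s,240,200,120,100,3)
cv2.imwrite("pics/c1.png",o)
E
```

```text
(no output)
```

View pics/c1.png

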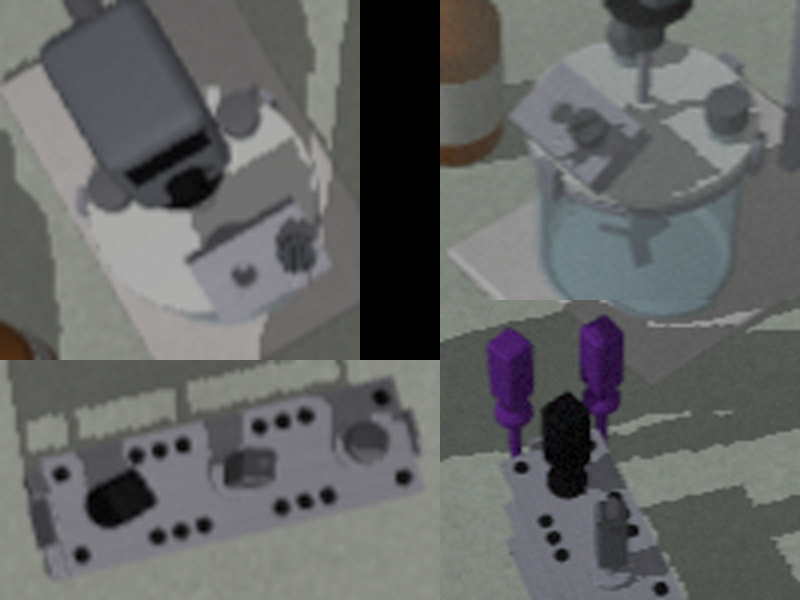

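```bash
cat > h.py <<'E'
import numpy as np, cv2
def load(n): return dict(np.load(f"pics/{n}.npz"))
def ray(s,p):
    d=s["R"].T@np.linalg.inv(s["mtx"])@np.array([p[0],p[1],1.]); return -s["R"].T@s["t"],d
def onz(s,p,z):
    c,d=ray(s,p); return c+d*(z-c[2])/d[2]
def tri(obs):
    A=np.zeros((3,3));b=np.zeros(3)
    for s,p in obs:
        c,d=ray(s,p); d=d/np.linalg.norm(d); M=np.eye(3)-np.outer(d,d); A+=M;b+=M@c
    return np.linalg.solve(A,b)
def proj(s,X):
    X=np.atleast_2d(X); q=(s["mtx"]@(s["R"]@X.T+s["t"][:,None])).T; return q[:,:2]/q[:,2:]
E
python3 - <<'E'
from h import *
np.set_printoptions(precision=4,suppress=True)
t=load("top0");s=load("side0")
hp=[(236,203.5),(249.25,196.75)];hs=[(295.5,153),(302,157)]
for a,b,z in zip(hp,hs,(.185,.2)): print("hole/screw",tri([(t,a),(s,b)]),onz(t,a,z),onz(s,b,z))
C=lambda x,y:(312+x/4,198+(y-360)/4)
c=[onz(t,C(*p),.115) for p in [(61,474),(82,555),(381,398),(404,478)]]
print(np.array(c)); m=np.mean(c,0); print("rack",m)
u=(c[0]+c[1]-c[2]-c[3]);print("dir left->",np.degrees(np.arctan2(u[1],u[0])),np.linalg.norm(u)/2)
u/=np.linalg.norm(u)
for k in(-.08,0,.08): print(m+u*k, proj(s,m+u*k))
print("stand corners",[onz(t,p,.012) for p in [(176,155),(221,236),(273,203)]])
print("bottle",onz(t,(165,226),.165),"beaker",onz(t,(262,285),.04),"purple",onz(t,(300,218),.13),onz(t,(301,245),.13))
E
```

```text
hole/screw [0.5743 0.1191 0.1836] [0.5738 0.1189 0.185 ] [0.5743 0.1176 0.185 ]
hole/screw [0.5854 0.0861 0.2003] [0.587  0.0861 0.2   ] [0.5839 0.0862 0.2   ]
[[ 0.522  -0.1035  0.115 ]
 [ 0.4709 -0.115   0.115 ]
 [ 0.5671 -0.3065  0.115 ]
 [ 0.5162 -0.318   0.115 ]]
rack [ 0.519  -0.2107  0.115 ]
dir left-> 102.54762074001533 0.20798352723468372
[ 0.5364 -0.2888  0.115 ] [[312.4118 324.0364]]
[ 0.519  -0.2107  0.115 ] [[296.5175 291.0684]]
[ 0.5016 -0.1327  0.115 ] [[282.0246 261.0073]]
stand corners [array([0.7436, 0.3116, 0.012 ]), array([0.5091, 0.1812, 0.012 ]), array([0.5997, 0.0349, 0.012 ])]
bottle [0.5247 0.2933 0.165 ] beaker [0.3746 0.0665 0.04  ] purple [ 0.5429 -0.0346  0.13  ] [ 0.4757 -0.0356  0.13  ]
```

```bash
cat >> h.py <<'E'
from scipy.spatial.transform import Rotation as Ro
np.set_printoptions(precision=4,suppress=True)
def down(yaw):  # tool down, tool x at yaw deg
    c,s=np.cos(np.radians(yaw)),np.sin(np.radians(yaw)); return np.array([[c,s,0],[s,-c,0],[0,0,-1.]])
def step(st,p,R):
    R0=st["ee_rot"]; print("shift cm",100*R0.T@(np.array(p)-st["position"]),"rot",np.degrees(Ro.from_matrix(R0.T@R).as_rotvec()))
E
python3 - <<'E'
from h import *
from workcell import robot
step(robot.state(),(.50,-.23,.33),down(12.5))
t=load("top0");s=load("side0")
for a,b in(((300,245),(263,213)),((299,217),(293,208))): print(tri([(t,a),(s,b)]))
E
```

```text
shift cm [ 41.191  -28.4753  -9.9088] rot [-0.1007 -0.016   4.33  ]
[ 0.4754 -0.0318  0.1603]
[ 0.5423 -0.0308  0.1628]
```

Emit:
{"op": "apply_moves", "data": {
  "steps": [
    [[4,-2.5,-3],[0,0,0]],
    [[8.5,-5.5,-6],[0,0,1]],
    [[13.5,-9,-8],[0,0,2]],
    [[18.5,-12.5,-9.9],[0,0,3]],
    [[23.5,-16,-9.9],[0,0,4.3]],
    [[28.5,-19.5,-9.9],[0,0,4.3]],
    [[33.5,-23,-9.9],[0,0,4.3]],
    [[38,-26.5,-9.9],[0,0,4.3]]
  ],
  "fingers": 0
}}

```text
t: 1.1
position: [0.4761, -0.2564, 0.3299]
ee_rot: [[0.976, 0.217, -0.0], [0.217, -0.976, 0.0], [-0.0, -0.0, -1.0]]
wrist_force: [2.1, -1.0, -0.7]
width: 0.0853
grasp_force: 0.0
```

```bash
python3 - <<'E'
from h import *
from workcell import robot,eyes
st=robot.state();print(st["t"],st["position"],st["joint_positions"],st["qvel"])
s=eyes.snapshot("wrist"); cv2.imwrite("pics/w1.png",s["image"][:,:,::-1]); np.savez("pics/w1.npz",**s)
m=np.array([.519,-.2107,.115]);u=np.array([-.217,.976,0])
print(-s["R"].T@s["t"]); print(proj(s,[m-u*.08,m,m+u*.08,m+[0,0,.072]]))
E
```

```text
1.1 [ 0.4761 -0.2564  0.3299] [-40.3307  -4.5602  98.7796   0.0041  85.8077  37.1154] [48.8583  4.6707 -4.272  -0.2011 -0.2556 48.4088]
[ 0.5474 -0.2401  0.4736]
[[321.3713 133.3833]
 [244.048  133.2851]
 [166.7441 133.187 ]
 [235.7676 138.5589]]
```

View pics/w1.png

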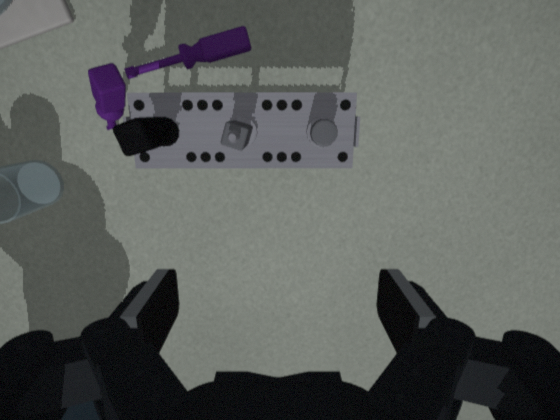

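Emit:
{"op": "apply_moves", "data": {
  "steps": [
    [[2.5,-2,2],[0,0,0]],
    [[4.5,-3.2,4.5],[0,0,0]],
    [[5.5,-3.7,6.5],[0,0,0]],
    [[5.5,-3.7,6.5],[0,0,0]],
    [[5.5,-3.7,6.5],[0,0,0]],
    [[5.5,-3.7,6.5],[0,0,0]],
    [[5.5,-3.7,6.5],[0,0,0]],
    [[5.5,-3.7,6.5],[0,0,0]]
  ]
}}

```text
t: 2.15
position: [0.5209, -0.2107, 0.2657]
ee_rot: [[0.976, 0.217, 0.001], [0.217, -0.976, -0.0], [0.001, 0.001, -1.0]]
wrist_force: [-0.0, 0.1, -0.6]
width: 0.0856
grasp_force: 0.0
```

```bash
python3 - <<'E'
from h import *
from workcell import robot,eyes
st=robot.state();print(st["t"],st["position"],st["joint_positions"])
s=eyes.snapshot("wrist"); cv2.imwrite("pics/w2.png",s["image"][:,:,::-1]); np.savez("pics/w2.npz",**s)
p=st["position"]; print(proj(s,[p,p-[0,0,.08],[p[0],p[1],.187],[p[0],p[1],.115]]))
E
```

```text
2.15 [ 0.5209 -0.2107  0.2657] [-33.584    0.6172 100.3651   0.0003  78.9762  43.9022]
[[278.6372 274.6212]
 [278.2364 221.615 ]
 [278.2407 222.1853]
 [278.0511 197.1033]]
```

View pics/w2.png

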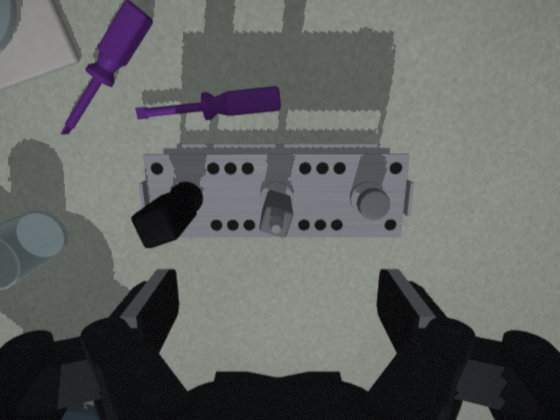

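```bash
python3 - <<'E'
from h import *
t=cv2.imread("pics/w2.png")
c=lambda im,x,y,w,h,f: cv2.resize(im[y:y+h,x:x+w],None,fx=f,fy=f,interpolation=cv2.INTER_CUBIC)
o=np.zeros((600,800,3),np.uint8)
o[:600,:360]=c(t,248,150,60,100,6)
o[:400,370:790]=np.clip(c(t,130,160,105,100,4).astype(float)*2,0,255)
cv2.imwrite("pics/c2.png",o)
s=load("w2")
P=np.array([.5209,-.2107,0])
for z in (.115,.121,.187,.201): print(z,(proj(s,P+[0,0,z])[0]-[248,150])*6)
for n in("w1","w2"):print(proj(load(n),[[.4754,-.0318,.16],[.5423,-.0308,.163]]))
E
```

```text
0.115 [180.3604 282.4731]
0.121 [180.4361 292.3416]
0.187 [181.5143 432.9258]
0.201 [181.8225 473.1185]
[[ 37.2242 140.2376]
 [ 35.2851  61.6939]]
[[ 39.5061 218.0155]
 [ 37.3891 131.2239]]
```

View pics/c2.png

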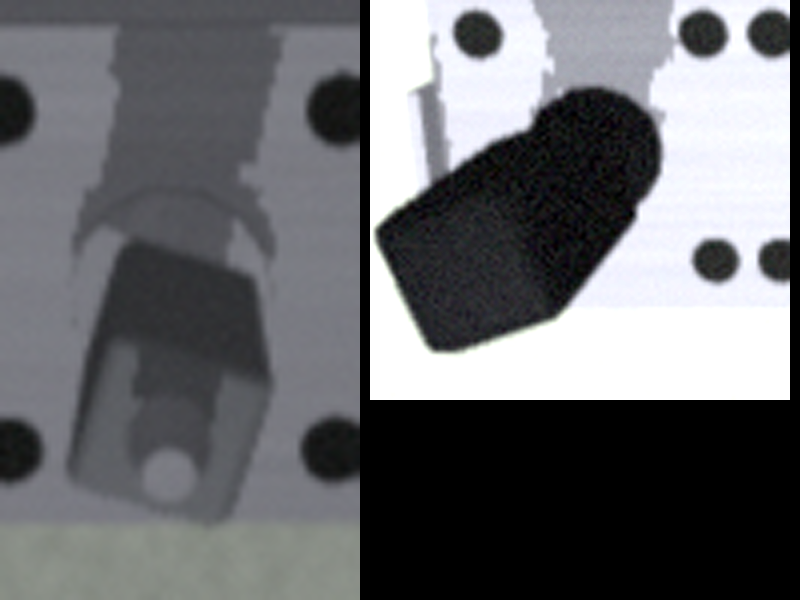

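```bash
python3 - <<'E'
from h import *
from workcell import robot
s=load("w2")
c=np.array([onz(s,(248+x/6,150+y/6),.187) for x,y in [(105,340),(270,378),(225,522),(72,483)]])
print(c,c.mean(0))
for i in range(4):
    e=c[(i+1)%4]-c[i]; print(np.linalg.norm(e),np.degrees(np.arctan2(e[1],e[0])))
print("nip",onz(s,(248+168/6,150+475/6),.201))
d=np.array([onz(s,(130+(x-370)/4,160+y/4),.2) for x,y in [(377,232),(435,352),(555,318)]])
print(d,(d[0]+d[2])/2)
for i in range(2):
    e=d[i+1]-d[i]; print(np.linalg.norm(e),np.degrees(np.arctan2(e[1],e[0])))
q=np.array([onz(s,p,.115) for p in [(157,168),(390,225),(396,168)]]);print(q,q[:2].mean(0))
E
```

```text
[[ 0.5299 -0.1998  0.187 ]
 [ 0.5296 -0.2191  0.187 ]
 [ 0.5113 -0.218   0.187 ]
 [ 0.5122 -0.1996  0.187 ]] [ 0.5207 -0.2091  0.187 ]
0.019364638578041788 -90.91142361707334
0.01826725448086585 176.58209573171368
0.01845181641509296 87.38768138809706
0.017702514627243624 -0.5162929555460625
nip [ 0.5204 -0.2093  0.201 ]
[[ 0.5071 -0.1163  0.2   ]
 [ 0.4882 -0.1278  0.2   ]
 [ 0.4986 -0.1465  0.2   ]] [ 0.5029 -0.1314  0.2   ]
0.02213807914046289 -148.70496852885145
0.021388861717363733 -60.994082216375496
[[ 0.5234 -0.1017  0.115 ]
 [ 0.5175 -0.3168  0.115 ]
 [ 0.5689 -0.3056  0.115 ]] [ 0.5205 -0.2092  0.115 ]
```

Emit:
{"op": "apply_moves", "data": {
  "steps": [
    [[0,-0.15,0],[0,0,8]],
    [[0,-0.15,0],[0,0,13.5]],
    [[0,-0.15,2],[0,0,13.5]],
    [[0,-0.15,5],[0,0,13.5]],
    [[0,-0.15,8],[0,0,13.5]],
    [[0,-0.15,10.5],[0,0,13.5]],
    [[0,-0.15,11.9],[0,0,13.5]],
    [[0,-0.15,11.9],[0,0,13.5]]
  ],
  "fingers": 110
}}

```text
t: 3.2
position: [0.5197, -0.2084, 0.1447]
ee_rot: [[1.0, -0.016, -0.002], [-0.016, -1.0, 0.002], [-0.002, -0.002, -1.0]]
wrist_force: [0.3, -1.4, 0.1]
width: 0.0487
grasp_force: 0.0
```

Emit:
{"op": "apply_moves", "data": {
  "steps": [
    [[0,0,0],[0,0,0]],
    [[0,0,0],[0,0,0]],
    [[0,0,0],[0,0,0]],
    [[0,0,0],[0,0,0]],
    [[0,0,0],[0,0,0]],
    [[0,0,0],[0,0,0]],
    [[0,0,0],[0,0,0]],
    [[0,0,0],[0,0,0]]
  ],
  "fingers": 255,
  "squeeze": 70
}}

```text
t: 4.2
position: [0.5214, -0.2095, 0.1477]
ee_rot: [[1.0, -0.017, 0.002], [-0.017, -1.0, -0.001], [0.002, 0.001, -1.0]]
wrist_force: [0.0, -1.3, 5.9]
width: 0.0192
grasp_force: 69.0
```

```bash
cat >> h.py <<'E'
def portR(yaw,extra=0):
    y=np.radians(yaw);a=.5
    n=np.array([-np.sin(a)*np.cos(y),-np.sin(a)*np.sin(y),np.cos(a)])
    x=np.array([np.cos(a)*np.cos(y),np.cos(a)*np.sin(y),np.sin(a)])
    R=np.c_[x,np.cross(-n,x),-n]
    return n,R@Ro.from_rotvec([0,0,np.radians(extra)]).as_matrix()
E
python3 - <<'E'
from h import *
from workcell import robot
n,R=portR(29); st=robot.state(); print(n,R)
step(st,np.array([.574,.119,.185])+n*(.06+.1277),R)
E
```

```text
[-0.4193 -0.2324  0.8776] [[ 0.7676  0.4848  0.4193]
 [ 0.4255 -0.8746  0.2324]
 [ 0.4794  0.     -0.8776]]
shift cm [ -3.0435 -28.4144 -20.2488] rot [  7.6002  27.8849 -29.3006]
```

Emit:
{"op": "apply_moves", "data": {
  "steps": [
    [[0,0,-4],[0,0,0]],
    [[0,0,-9],[0,0,0]],
    [[0,0,-14.5],[0,0,0]],
    [[0,-1,-20.5],[0,0,0]],
    [[-0.5,-5,-22],[1.3,4.6,-5]],
    [[-1,-10,-22],[2.6,9.3,-10]],
    [[-1.5,-15,-22],[3.8,14,-14.7]],
    [[-2,-20,-21.5],[5.1,18.6,-19.5]]
  ]
}}

```text
t: 5.2
position: [0.5033, -0.007, 0.3608]
ee_rot: [[0.895, 0.328, 0.301], [0.3, -0.944, 0.136], [0.329, -0.032, -0.944]]
wrist_force: [1.0, 0.4, -2.2]
width: 0.0194
grasp_force: 68.9
```

```bash
python3 - <<'E'
from h import *
from workcell import robot
n,R=portR(29); st=robot.state(); print(st["joint_positions"],st["width"])
step(st,np.array([.574,.119,.185])+n*(.06+.1277),R)
E
```

```text
[-20.8098 -21.7436 111.3985  13.9402  76.8525  48.7546] 0.01941583451617993
shift cm [ 1.3954 -8.0054  1.9261] rot [ 2.3329  9.2366 -9.7292]
```

Emit:
{"op": "apply_moves", "data": {
  "steps": [
    [[0,-4,0.2],[1,4,-4]],
    [[0.7,-7,0.8],[1.8,7,-7.5]],
    [[1.4,-8.0,1.5],[2.3,9.2,-9.7]],
    [[1.4,-8.0,1.9],[2.3,9.2,-9.7]],
    [[1.4,-8.0,1.9],[2.3,9.2,-9.7]],
    [[1.4,-8.0,1.9],[2.3,9.2,-9.7]],
    [[1.4,-8.0,1.9],[2.3,9.2,-9.7]],
    [[1.4,-8.0,1.9],[2.3,9.2,-9.7]]
  ]
}}

```text
t: 6.2
position: [0.4962, 0.0734, 0.3506]
ee_rot: [[0.77, 0.482, 0.418], [0.423, -0.876, 0.229], [0.477, 0.0, -0.879]]
wrist_force: [-0.1, 0.3, -2.2]
width: 0.0197
grasp_force: 68.9
```

```bash
python3 - <<'E'
from h import *
from workcell import robot,eyes
n,R=portR(29); st=robot.state(); print(st["joint_positions"],st["position"])
s=eyes.snapshot("wrist"); np.savez("pics/w3.npz",**s); im=s["image"][:,:,::-1].copy()
t=eyes.snapshot("top"); np.savez("pics/t3.npz",**t)
q=eyes.snapshot("side"); np.savez("pics/s3.npz",**q)
h=np.array([.574,.119,.185]); p=st["position"]; z=st["ee_rot"][:,2]
print(proj(s,[h,h+n*.021+R[:,1]*.032, p+z*.0327,p+z*.1277]))
print("cams",-s["R"].T@s["t"])
c=lambda im,x,y,w,h,f: cv2.resize(im[y:y+h,x:x+w],None,fx=f,fy=f,interpolation=cv2.INTER_CUBIC)
o=np.zeros((600,800,3),np.uint8)
o[:420,:560]=im
o[:240,560:]=c(t["image"][:,:,::-1],210,165,60,60,4)
o[240:480,560:]=c(q["image"][:,:,::-1],270,110,60,60,4)
for nm,cam,off in(("t",t,(210,165)),("s",q,(270,110))): print(nm,(proj(cam,[h,h+n*.021+R[:,1]*.032,p+z*.1277])-off)*4)
cv2.imwrite("pics/w3.png",o)
E
```

```text
[-14.5524 -27.6074 118.1363  20.4894  69.1943  42.7569] [0.4962 0.0734 0.3506]
[[275.4341 188.4323]
 [309.2966 193.2329]
 [278.1246 249.0926]
 [277.9956 204.5478]]
cams [0.493  0.0721 0.5114]
t [[103.8921 153.7065]
 [156.5214 136.7018]
 [121.8187 182.252 ]]
s [[101.0128 170.4937]
 [122.7173 184.4106]
 [ 63.8461 125.3558]]
```

View pics/w3.png

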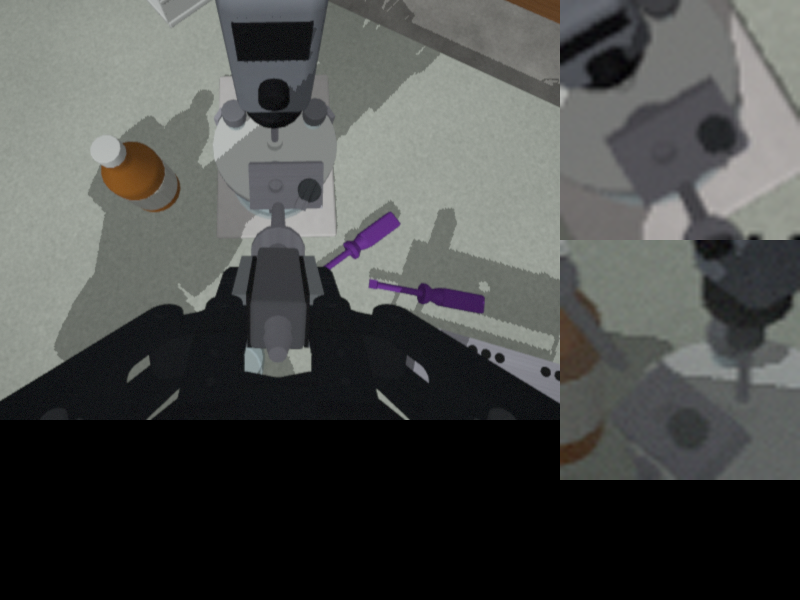

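```bash
python3 - <<'E'
from h import *
from workcell import robot
n,R=portR(29); st=robot.state()
step(st,np.array([.5757,.1195,.186])+n*.0327,R)
s=load("w3"); h=np.array([.5757,.1195,.186]); print(proj(s,[h])) 
t=load("t3");print((proj(t,h)-[210,165])*4)
im=s["image"][145:230,235:335,::-1]; cv2.imwrite("pics/c3.png",cv2.resize(im,None,fx=6,fy=6,interpolation=cv2.INTER_CUBIC))
E
```

```text
shift cm [ 0.2123 -0.1868 15.5703] rot [ 0.1034  0.1571 -0.1659]
[[275.8125 186.4884]]
[[102.8509 150.6356]]
```

View pics/c3.png

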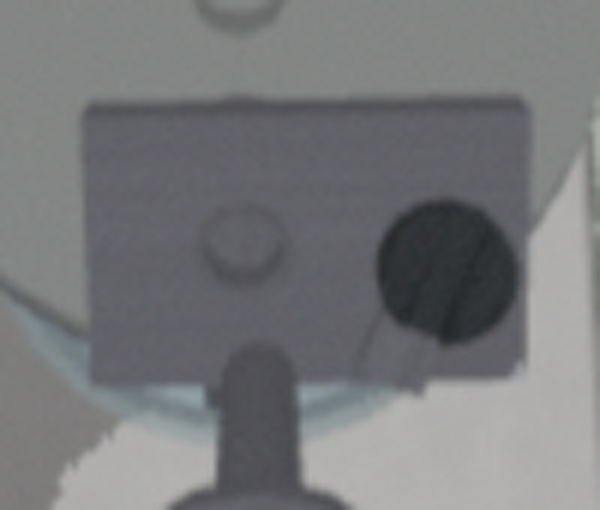

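Emit:
{"op": "apply_moves", "data": {
  "steps": [
    [[0.2,-0.2,2],[0,0.1,-0.1]],
    [[0.2,-0.2,4],[0,0.1,-0.1]],
    [[0.2,-0.2,5.5],[0,0.1,-0.1]],
    [[0.2,-0.2,6.2],[0,0.1,-0.1]],
    [[0.2,-0.2,7],[0,0.1,-0.1]],
    [[0.2,-0.2,8],[0,0.1,-0.1]],
    [[0.2,-0.2,9],[0,0.1,-0.1]],
    [[0.2,-0.2,9],[0,0.1,-0.1]]
  ]
}}

```text
t: 7.35
position: [0.534, 0.0972, 0.2711]
ee_rot: [[0.769, 0.484, 0.417], [0.425, -0.875, 0.231], [0.477, -0.0, -0.879]]
wrist_force: [0.1, -0.5, -1.7]
width: 0.0192
grasp_force: 69.0
```

Emit:
{"op": "apply_moves", "data": {
  "steps": [
    [[0,0,1],[0,0,0]],
    [[0,0,2],[0,0,0]],
    [[0,0,3],[0,0,0]],
    [[0,0,4],[0,0,0]],
    [[0,0,5],[0,0,0]],
    [[0,0,5.8],[0,0,0]],
    [[0,0,6.2],[0,0,0]],
    [[0,0,6.2],[0,0,0]]
  ]
}}

```text
t: 8.35
position: [0.5603, 0.1113, 0.2176]
ee_rot: [[0.769, 0.483, 0.419], [0.425, -0.875, 0.231], [0.478, 0.001, -0.878]]
wrist_force: [-0.3, 0.2, -1.5]
width: 0.0191
grasp_force: 68.9
```

```bash
python3 - <<'E'
from h import *
from workcell import robot,eyes
n,R=portR(29); st=robot.state(); print(st["wrist_force"],st["torque"])
step(st,np.array([.5757,.1195,.186])+n*.0327,R)
s=eyes.snapshot("wrist"); np.savez("pics/w4.npz",**s)
q=eyes.snapshot("side"); np.savez("pics/s4.npz",**q)
t=eyes.snapshot("top"); np.savez("pics/t4.npz",**t)
c=lambda im,x,y,w,h,f: cv2.resize(im[y:y+h,x:x+w,::-1],None,fx=f,fy=f,interpolation=cv2.INTER_CUBIC)
o=np.zeros((600,800,3),np.uint8)
o[:,:400]=c(s["image"],228,70,100,150,4)
o[:300,400:]=c(q["image"],255,100,80,60,5)
o[300:,400:]=c(t["image"],200,165,80,60,5)
cv2.imwrite("pics/w4.png",o)
E
```

```text
[-0.3477  0.1579 -1.5155] [-0.1656  0.3194  0.0005]
shift cm [0.0182 0.0328 0.3366] rot [ 0.0789  0.0827 -0.0587]
```

View pics/w4.png

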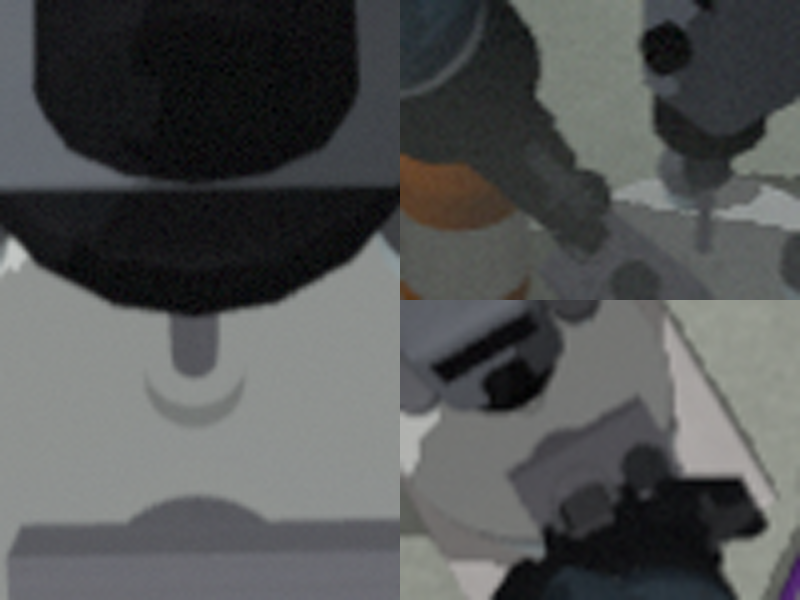

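Emit:
{"op": "apply_moves", "data": {
  "steps": [
    [[0,0,0.2],[0,0,0]],
    [[0,0,0.3],[0,0,0]],
    [[0,0,0.4],[0,0,0]],
    [[0,0,0.5],[0,0,0]],
    [[0,0,0.6],[0,0,0]],
    [[0,0,0.6],[0,0,0]],
    [[0,0,0.6],[0,0,0]],
    [[0,0,0.6],[0,0,0]]
  ]
}}

```text
t: 9.5
position: [0.5623, 0.1122, 0.2146]
ee_rot: [[0.768, 0.486, 0.417], [0.428, -0.874, 0.23], [0.477, 0.002, -0.879]]
wrist_force: [-21.3, -7.7, 16.8]
width: 0.0191
grasp_force: 72.3
```

Emit:
{"op": "apply_moves", "data": {
  "steps": [
    [[0,0,-0.1],[0,0,0]],
    [[0,0,-0.1],[0,0,0]],
    [[0,0,-0.1],[0,0,0]],
    [[0,0,-0.1],[0,0,0]],
    [[0,0,-0.1],[0,0,0]],
    [[0,0,-2],[0,0,0]],
    [[0,0,-5],[0,0,0]],
    [[0,0,-9],[0,0,0]]
  ],
  "fingers": 100
}}

```text
t: 10.5
position: [0.5242, 0.0919, 0.2914]
ee_rot: [[0.769, 0.484, 0.417], [0.425, -0.875, 0.231], [0.477, -0.0, -0.879]]
wrist_force: [0.1, 0.2, -0.2]
width: 0.052
grasp_force: 0.0
```

```bash
python3 - <<'E'
from h import *
from workcell import robot,eyes
st=robot.state()
s=eyes.snapshot("wrist"); np.savez("pics/w5.npz",**s)
cv2.imwrite("pics/w5.png",s["image"][:,:,::-1])
for k in (0,90): 
  step(st,(.5035,-.131,.30),down(30+k))
E
```

```text
shift cm [-10.6553  18.5076  -6.7703] rot [  0.2454 -28.4852  -1.0567]
shift cm [-10.6553  18.5076  -6.7703] rot [ 22.5798 -22.194  -89.024 ]
```

View pics/w5.png

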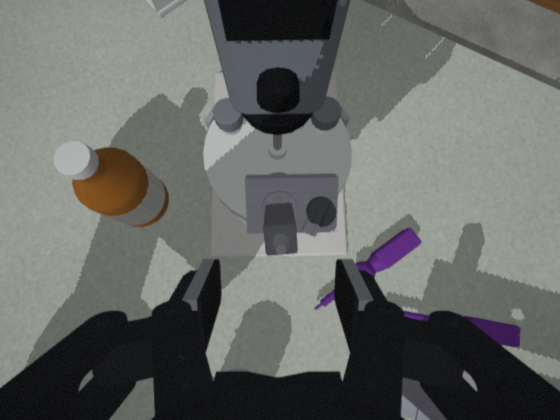

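Emit:
{"op": "apply_moves", "data": {
  "steps": [
    [[-1.2,2,-2],[2.5,-2.4,-9.8]],
    [[-2.4,4.5,-4],[5,-4.9,-19.6]],
    [[-3.6,7,-5],[7.5,-7.3,-29.4]],
    [[-4.8,9.5,-6],[9.9,-9.8,-39.2]],
    [[-6,12,-6.5],[12.4,-12.2,-49]],
    [[-7.2,14.3,-7],[14.9,-14.6,-58.8]],
    [[-8.5,16.5,-7],[17.4,-17.1,-68.5]],
    [[-10,18.5,-6.8],[19.9,-19.5,-78.3]]
  ]
}}

```text
t: 11.55
position: [0.5095, -0.1293, 0.3036]
ee_rot: [[-0.336, 0.942, 0.025], [0.941, 0.334, 0.06], [0.049, 0.044, -0.998]]
wrist_force: [-0.4, -0.2, -0.1]
width: 0.0523
grasp_force: 0.0
```

```bash
python3 - <<'E'
from h import *
from workcell import robot
st=robot.state(); print(st["joint_positions"]); step(st,(.503,-.1312,.151),down(120))
# claw angle from c3 (w3 image)
s=load("w3"); n,R=portR(29); h=np.array([.5757,.1195,.186])
def onp(s,p,hh):
    c,d=ray(s,p); k=((h+n*hh-c)@n)/(d@n); return (c+d*k-h)@R
for (x,y),hh in [((447,272),.021),((243,245),0),((360,378),.0125),((415,390),.0125),((425,320),.021),((490,238),.021)]:
    print(hh,1000*onp(s,(235+x/6,145+y/6),hh))
E
```

```text
[-28.4607  -6.2348 103.0803   3.7501  83.5582 -48.4687]
shift cm [-0.7007 -1.3425 15.2033] rot [  2.7564  -2.5453 -10.4223]
0.021 [  0.8117  31.7312 -21.    ]
0 [ 0.669  -0.3097 -0.    ]
0.0125 [-18.8481  18.7813 -12.5   ]
0.0125 [-20.9167  27.8104 -12.5   ]
0.021 [ -6.9316  28.4522 -21.    ]
0.021 [  6.2202  38.3    -21.    ]
```

Emit:
{"op": "apply_moves", "data": {
  "steps": [
    [[-0.7,-1.3,2],[2.75,-2.5,-10.4]],
    [[-0.7,-1.3,4],[2.75,-2.5,-10.4]],
    [[-0.7,-1.3,6],[2.75,-2.5,-10.4]],
    [[-0.7,-1.3,8.5],[2.75,-2.5,-10.4]],
    [[-0.7,-1.3,11.5],[2.75,-2.5,-10.4]],
    [[-0.7,-1.3,14],[2.75,-2.5,-10.4]],
    [[-0.7,-1.35,15.2],[2.75,-2.5,-10.4]],
    [[-0.7,-1.35,15.2],[2.75,-2.5,-10.4]]
  ]
}}

```text
t: 12.55
position: [0.5023, -0.1296, 0.1505]
ee_rot: [[-0.495, 0.869, -0.001], [0.869, 0.495, 0.003], [0.004, 0.001, -1.0]]
wrist_force: [0.3, 0.4, -0.0]
width: 0.0523
grasp_force: 0.0
```

```bash
python3 - <<'E'
from h import *
from workcell import robot
st=robot.state(); step(st,(.503,-.1312,.151),down(120))
s=load("w5"); n,R=portR(29); h=np.array([.5757,.1195,.186])
g=cv2.cvtColor(s["image"],cv2.COLOR_RGB2GRAY).astype(np.float32)
def samp(u,v,hh):
    X=h+n*hh+R[:,0]*u+R[:,1]*v; return proj(s,X)[0]
# rectified patch at head plane 1mm grid, +-26 mm around screw
for nm,hh,ext in(("head",.021,12),("claw",.0125,24)):
    st_=1 if ext<20 else 2
    us=np.arange(ext,-ext-1,-st_); vs=np.arange(-ext,ext+1,st_)
    m=np.array([[samp(u/1000,.032+v/1000,hh) for v in vs] for u in us],np.float32)
    a=cv2.remap(g,m[...,0],m[...,1],cv2.INTER_LINEAR); print(nm)
    for r in a: print(" ".join("%3d"%x for x in r))
E
```

```text
shift cm [-0.1734 -0.0165 -0.0505] rot [ 0.0308 -0.208  -0.3266]
head
 95  94  95  94  86  77  61  51  47  44  44  43  46  51  58  66  81  89  93  92  94  94  95 134 169
 95  96  96  86  65  49  43  45  46  46  46  48  46  48  49  48  53  73  89  96  95  94  98 134 170
 96  96  89  62  45  45  46  47  46  47  48  48  49  49  49  48  48  52  69  90  98  97 101 137 169
 97  93  72  45  43  47  50  49  47  49  48  49  49  49  50  49  48  45  50  74  95  97 101 136 169
 97  83  51  41  46  49  49  48  48  49  48  48  48  48  48  47  47  42  48  59  86  95 100 131 170
 93  65  43  42  48  49  49  48  49  47  48  46  48  49  47  49  46  43  46  50  65  87  98 129 168
 89  53  40  45  48  48  49  47  48  47  48  49  49  48  48  47  44  41  49  48  54  76  98 131 168
 77  46  41  47  47  48  50  47  49  48  48  49  51  49  48  47  42  44  49  48  51  61  92 135 169
 64  46  43  46  48  47  47  48  48  47  48  48  48  48  48  42  43  49  48  48  48  54  83 133 169
 62  45  44  47  49  49  47  48  48  47  48  49  48  49  46  43  43  48  46  48  48  51  74 128 169
 66  44  45  46  48  50  48  4
[... 3274 characters left out ...]

 68  68  66  94  96  94  87  96  98  95  89  81  42  46  49  64  90  95 102 167 169 167 129 158 160
 70  70  67  92  95  87  93  97  98  96  92  97  81  81  88  94  95  94 119 169 169 168 133 155 159
 71  71  69  89  95  85  97  98  98  94  93  96  95  94  95  95  99 110 151 170 169 168 135 150 155
 70  71  70 112 120 118 115 101  98  93  97 119 135 140 140 140 153 159 162 170 171 170 141 133 158
 71  70  70 152 172 172 171 160 133 102 103 166 171 174 173 172 170 169 170 171 171 170 147 140 160
 70  70  70 143 173 173 173 174 172 165 156 171 171 173 174 172 170 168 170 171 171 172 154 139 159
 70  70  67 128 174 174 172 171 172 173 171 171 172 174 175 173 171 169 171 171 171 171 160 142 157
```

Emit:
{"op": "apply_moves", "data": {
  "steps": [
    [[-0.1,0,0],[0,0,0]],
    [[-0.1,0,0],[0,0,0]],
    [[-0.1,0,0],[0,0,0]],
    [[-0.1,0,0],[0,0,0]],
    [[-0.1,0,0],[0,0,0]],
    [[-0.1,0,0],[0,0,0]],
    [[-0.1,0,0],[0,0,0]],
    [[-0.1,0,0],[0,0,0]]
  ],
  "fingers": 255,
  "squeeze": 80
}}

```text
t: 13.55
position: [0.504, -0.1312, 0.1525]
ee_rot: [[-0.495, 0.869, 0.002], [0.869, 0.495, 0.001], [-0.0, 0.003, -1.0]]
wrist_force: [0.5, -0.5, 5.5]
width: 0.0251
grasp_force: 78.8
```

Emit:
{"op": "apply_moves", "data": {
  "steps": [
    [[0,0,-3],[0,0,0]],
    [[0,0,-7],[0,0,0]],
    [[0,0,-11],[0,0,0]],
    [[0,0,-15],[0,0,0]],
    [[0,0,-18],[0,0,0]],
    [[0,0,-19.5],[0,0,0]],
    [[0,0,-19.5],[0,0,0]],
    [[0,0,-19.5],[0,0,0]]
  ]
}}

```text
t: 14.55
position: [0.5025, -0.1309, 0.344]
ee_rot: [[-0.495, 0.869, -0.003], [0.869, 0.495, 0.004], [0.005, -0.001, -1.0]]
wrist_force: [-0.1, 0.0, -1.3]
width: 0.0251
grasp_force: 78.5
```

```bash
python3 - <<'E'
from h import *
from workcell import robot,eyes
st=robot.state(); p=st["position"];R=st["ee_rot"]
s=eyes.snapshot("wrist"); np.savez("pics/w6.npz",**s)
g=cv2.cvtColor(s["image"],cv2.COLOR_RGB2GRAY)
for d in (.0375,.07,.09,.1,.105,.11,.1125,.116):
    a,b,c=proj(s,[p+R[:,2]*d,p+R[:,2]*d+R[:,1]*.0065,p+R[:,2]*d+R[:,0]*.0065])
    r=int(round(a[1])); x=int(round(a[0])); print(d,a,(b-a).round(1),(c-a).round(1),g[r,x-18:x+19:1])
E
```

```text
0.0375 [275.3168 243.5945] [11.3  0. ] [ -0.  -10.7] [15 11 14 10 14 11  9  8  4 12 12  5 11 11  9 11 16 14 15 12 16 11 10 11
 16 14 10 14 12 10 18  4 12 13 17  9  9]
0.07 [275.5944 225.4121] [9.8 0. ] [-0.  -9.3] [121  83  42  27  18  15  18  17  20  14  17  14  16  17  17  23  23  22
  17  18  15  13  17  15  16  15  18  17  19  14  11   6   7  17  23  47
  87]
0.09 [275.73   216.5258] [9. 0.] [-0.  -8.6] [130 131 130 130 129 129 128 128 131 130 129 125 113 110 106 103  99  95
  92  87  79  74  69  70  73  96 125 111  70  64  47  42  44  67 106 128
 134]
0.1 [275.7902 212.5856] [8.6 0. ] [-0.  -8.3] [130 131 132 129 130 130 129 131 130 129 127 120 114 110 108 101  99  95
  90  84  78  68  66  69  72  88 111 125 130 131 131 130 119 107  89  87
 101]
0.105 [275.8186 210.7249] [8.5 0. ] [-0.  -8.2] [132 130 131 132 129 130 129 128 127 128 126 125 113 111 106 103  99  95
  91  84  78  73  70  70  71  81  93 119 127 130 121  75  40  31  28  27
  26]
0.11 [275.846  208.9318] [8.3 0. ] [-0.  -8.1] [131 131 131 131 131 131 131 131 128 123  96  95 103 110 107 102  98  95
  88  84  75  71  70  69  67  73  88 124 129 123  85  34  23  29  26  22
  25]
0.1125 [275.8593 208.0595] [8.3 0. ] [-0. -8.] [130 131 130 131 129 130 131 130 128 125  95  91  92 107 107 104  99  96
  91  82  77  73  70  69  72  72  85 126 132 123  94  40  22  20  23  25
  23]
0.116 [275.8775 206.8643] [8.2 0. ] [-0.  -7.9] [131 133 129 131 132 129 131 129 129 126  98  91  90 101 106 103  98  94
  89  81  78  74  76  83  80  78  88 127 132 126 112  49  24  26  27  22
  23]
```

```bash
cat >> h.py <<'E'
h0=np.array([.5757,.1195,.186]); n0,RP=portR(29)
S=h0+n0*.021+RP[:,0]*.0006+RP[:,1]*.0314
E
python3 - <<'E'
from h import *
from workcell import robot
st=robot.state()
s=load("w6");g=cv2.cvtColor(s["image"],cv2.COLOR_RGB2GRAY)
for r in range(190,210,2): print(r,g[r,260:292])
_,R=portR(29,-69.5); print(S); step(st,S+n0*(.1125+.05),R)
E
```

```text
190 [132 131 129 131 133 128 130 131 130 129 130 129 128 124 124 122 121 124
 125 129 131 130 129 130 132 133 132 129 131 128 131 129]
192 [131 129 130 131 129 129 132 130 128 129 129 129 128 130 131 130 131 131
 131 129 130 130 130 131 131 131 131 129 128 130 131 132]
194 [129 129 129 132 128 131 131 128 131 130 129 128 130 129 130 131 132 132
 131 129 129 130 130 130 130 133 130 131 129 129 131 129]
196 [128 130 131 129 131 131 129 130 130 129 130 129 129 129 130 132 131 131
 129 128 129 129 131 131 132 131 130 130 132 132 129 131]
198 [131 131 131 129 131 130 130 132 129 129 128 129 130 129 130 132 130 130
 128 128 129 132 130 132 133 131 132 130 130 130 130 130]
200 [130 132 129 130 132 130 130 130 129 128 128 128 130 130 130 132 130 129
 130 130 129 132 132 132 131 131 129 132 133 131 131 132]
202 [131 130 130 130 131 130 131 131 128 128 129 129 130 130 132 130 130 129
 131 129 132 131 132 132 131 130 130 130 130 130 130 132]
204 [131 131 130 129 127 130 130 129 129 129 130 128 130 131 130 130 124 127
 128 130 130 131 130 131 129 129 130 131 130 124 109 104]
206 [131 130 131 130 130 131 130 126 111 109 105 107 111 112 106  98  92  89
  88  94 103 108 106 101 106 126 131 129 121  73  34  27]
208 [130 131 129 130 131 130 128 125  95  91  92 107 107 104  99  96  91  82
  77  73  70  69  72  72  85 126 132 123  94  40  22  20]
[0.5826 0.0874 0.2047]
shift cm [15.0941  9.9748 -0.2607] rot [-28.4706   4.6655  20.6452]
```

Emit:
{"op": "apply_moves", "data": {
  "steps": [
    [[2.5,1.5,-1],[-4.7,0.8,3.4]],
    [[5.5,3.5,-1.5],[-9.5,1.6,6.9]],
    [[8.5,5.5,-1.5],[-14.2,2.3,10.3]],
    [[11.5,7.5,-1.5],[-19,3.1,13.8]],
    [[13.8,9,-1],[-23.7,3.9,17.2]],
    [[15.1,10,-0.3],[-28.5,4.7,20.6]],
    [[15.1,10,-0.3],[-28.5,4.7,20.6]],
    [[15.1,10,-0.3],[-28.5,4.7,20.6]]
  ]
}}

```text
t: 15.6
position: [0.5153, 0.049, 0.3494]
ee_rot: [[-0.187, 0.888, 0.421], [0.968, 0.094, 0.231], [0.165, 0.451, -0.877]]
wrist_force: [0.2, -0.6, -1.1]
width: 0.0249
grasp_force: 78.7
```

```bash
python3 - <<'E'
from h import *
from workcell import robot,eyes
st=robot.state();p=st["position"]; print(st["joint_positions"])
_,R=portR(29,-69.5); step(st,S+n0*(.1125+.05),R)
s=eyes.snapshot("wrist"); np.savez("pics/w7.npz",**s); t=eyes.snapshot("top"); np.savez("pics/t7.npz",**t)
print(proj(s,[p+st["ee_rot"][:,2]*.1125,S,h0]))
g=cv2.cvtColor(s["image"],cv2.COLOR_RGB2GRAY).astype(np.float32)
us=np.arange(14,-15,-1)
m=np.array([[proj(s,S+RP[:,0]*u/1000+RP[:,1]*v/1000)[0] for v in np.arange(-14,15)] for u in us],np.float32)
a=cv2.remap(g,m[...,0],m[...,1],cv2.INTER_LINEAR)
for r in a: print(" ".join("%3d"%x for x in r))
E
```

```text
[-17.3731 -24.485  116.2014  21.7823  68.9663 -30.4002]
shift cm [ 0.0433 -0.1645  0.1585] rot [0.0935 0.0827 0.1463]
[[275.7668 209.0453]
 [273.9816 193.1482]
 [262.2053 158.6474]]
111 109 110 110 110 110 109 110 110 110 109 109 110 109 109 110 109 109 110 110 110 109 108 114 130 139 141 151 165
110 109 111 111 110 110 108 109 110 109 108 109 109 110 110 110 109 108 109 111 110 108 108 113 128 141 142 151 164
109 109 109 108 109 108 107 107 107 107 102 105 105 104 106 107 106 107 107 107 108 106 106 111 126 138 144 156 166
107 109 108 108 108 107 106 104 101  92  83  82  83  84  85  91  98 106 105 108 107 106 105 110 124 137 149 163 169
110 111 109 108 108 107 100  90  80  69  63  60  63  62  63  69  73  80  91 103 108 108 110 113 123 139 159 170 172
110 109 108 109 108 100  84  68  59  56  58  56  57  56  57  59  60  61  69  83  96 102 107 112 128 149 166 172 173
108 108 107 104  96  80  64  57  57  57  56  57  57  57  56  57  57  56  56  62  72  84  99 109 130 158 171 172 171
108 108 107  95  75  60  55  57  57  56  56  56  56  57  57  57  58  56  55  55  57  64  79 107 141 167 17
[... 1745 characters left out ...]
  85
 78  80  91 104 110 109 106  92  74  61  58  54  52  50  49  51  54  58  61  63  72  85  99 104  98  90  90  88  86
 79  78  89 106 110 113 111 107  98  89  78  67  58  53  52  54  60  62  71  82  94 102 106 106 106 101  97  94  95
 80  81  90 104 110 112 112 110 108 104  99 100  94  76  72  75  80  91  94 104 105 107 107 110 134 149 132 112 109
 79  80  93 107 110 111 111 111 108 107 106 108 106 101 101  97 100 105 105 106 107 107 107 111 134 160 164 156 142
 79  79  90 108 111 112 111 111 107 107 108 110 107 104 106 106 108 107 108 108 108 108 108 112 133 161 169 167 164
 81  79  88 104 111 112 110 108 106 106 108 109 107 106 109 109 109 109 109 109 108 109 109 112 138 164 173 173 171
```

Emit:
{"op": "apply_moves", "data": {
  "steps": [
    [[0.12,-0.19,1.2],[0,0,0]],
    [[0.12,-0.19,2.8],[0,0,0]],
    [[0.12,-0.19,4.2],[0,0,0]],
    [[0.12,-0.19,4.8],[0,0,0]],
    [[0.12,-0.19,5.2],[0,0,0]],
    [[0.12,-0.19,5.5],[0,0,0]],
    [[0.12,-0.19,5.7],[0,0,0]],
    [[0.12,-0.19,5.7],[0,0,0]]
  ]
}}

```text
t: 16.7
position: [0.5369, 0.0631, 0.3026]
ee_rot: [[-0.189, 0.887, 0.421], [0.968, 0.097, 0.23], [0.163, 0.451, -0.877]]
wrist_force: [-19.0, -5.9, 16.5]
width: 0.0252
grasp_force: 82.7
```

```bash
python3 - <<'E'
from h import *
from workcell import robot
st=robot.state(); R=st["ee_rot"]; print(R.T@st["wrist_force"],R.T@st["torque"])
print("tip rel slot mm",1000*(st["position"]+R[:,2]*.1125-S)@RP)
_,Rt=portR(29,-69.5); step(st,st["position"],Rt)
E
```

```text
[  0.6015  -9.9817 -23.8305] [ 3.0035  0.1692 -0.0032]
tip rel slot mm [ 1.618  -0.5814  1.7722]
shift cm [0. 0. 0.] rot [0.0937 0.1289 0.3275]
```

Emit:
{"op": "apply_moves", "data": {
  "steps": [
    [[-0.03,-0.1,-0.2],[0,0,0]],
    [[-0.03,-0.1,-0.2],[0,0,3]],
    [[-0.03,-0.1,-0.2],[0,0,6]],
    [[-0.03,-0.1,-0.2],[0,0,9]],
    [[-0.03,-0.1,-0.2],[0,0,12]],
    [[-0.03,-0.1,-0.2],[0,0,16]],
    [[-0.03,-0.1,-0.2],[0,0,20]],
    [[-0.03,-0.1,-0.2],[0,0,20]]
  ]
}}

```text
t: 17.7
position: [0.536, 0.062, 0.3022]
ee_rot: [[0.127, 0.897, 0.424], [0.943, -0.242, 0.23], [0.309, 0.37, -0.876]]
wrist_force: [-6.4, -3.3, 5.3]
width: 0.0251
grasp_force: 80.3
```

```bash
cat >> h.py <<'E'
def rep(st,e):
    R=st["ee_rot"]; print("t",st["t"],"F",R.T@st["wrist_force"],"T",R.T@st["torque"],"j6",st["joint_positions"][5])
    print("tip rel slot mm",1000*(st["position"]+R[:,2]*.1125-S)@RP)
    a=np.degrees(Ro.from_matrix(RP.T@R).as_rotvec()); print("e",a)
E
python3 - <<'E'
from h import *
from workcell import robot
rep(robot.state(),0)
E
```

```text
t 17.7 F [-2.2579 -2.9988 -8.1464] T [ 0.9642 -0.9165  0.0146] j6 -10.323535293143344
tip rel slot mm [0.4682 0.1342 1.5608]
e [ -0.3118   0.0323 -49.7043]
```

Emit:
{"op": "apply_moves", "data": {
  "steps": [
    [[0,0,0],[0,0,2]],
    [[0,0,0],[0,0,4]],
    [[0,0,0],[0,0,6]],
    [[0,0,0],[0,0,8]],
    [[0,0,0],[0,0,10]],
    [[0,0,0],[0,0,12]],
    [[0,0,0],[0,0,12]],
    [[0,0,0],[0,0,12]]
  ]
}}

```text
t: 18.7
position: [0.5358, 0.0615, 0.3017]
ee_rot: [[0.311, 0.851, 0.423], [0.872, -0.432, 0.228], [0.377, 0.298, -0.877]]
wrist_force: [-7.2, -6.1, 5.4]
width: 0.0251
grasp_force: 80.4
```

```bash
python3 - <<'E'
from h import *
from workcell import robot
rep(robot.state(),0)
E
```

```text
t 18.7 F [-5.5631 -1.8774 -9.1388] T [ 0.8497 -1.5943 -0.0248] j6 1.6502561154497388
tip rel slot mm [-0.2567  0.5912  1.7183]
e [ -0.3218  -0.0314 -37.7439]
```

```bash
cat >> h.py <<'E'
def grid(s,hh,us,vs,org=None):
    g=cv2.cvtColor(s["image"],cv2.COLOR_RGB2GRAY).astype(np.float32)
    o=h0+n0*hh
    m=np.array([[proj(s,o+RP[:,0]*u/1000+RP[:,1]*v/1000)[0] for v in vs] for u in us],np.float32)
    return cv2.remap(g,m[...,0],m[...,1],cv2.INTER_LINEAR)
def show(a):
    for r in a: print(" ".join("%3d"%x for x in r))
E
python3 - <<'E'
from h import *
from workcell import eyes
s=eyes.snapshot("wrist"); np.savez("pics/w8.npz",**s)
show(grid(s,.021,np.arange(14,-15,-1),np.arange(17,46)))
E
```

```text
106 106 106 105 104 104 104 106 105 105 105 104 104 102 103 104 104 104 104 104 105 104 103 104 106 119 151 170 173
107 107 106 106 107 106 106 107 106 103 101  94  89  87  89  94 100 106 106 107 106 106 105 107 107 118 155 173 175
107 108 106 106 107 106 106 104  96  83  75  64  59  58  53  60  71  86 101 105 106 106 105 105 106 115 145 174 175
106 106 106 104 106 105 101  86  70  57  54  52  54  54  52  53  54  59  68  82 102 105 102 104 105 112 138 171 175
106 106 106 105 105  99  80  56  52  54  54  54  55  56  54  54  55  55  56  60  77  96 102 104 105 112 128 161 173
107 109 107 106 100  79  55  50  53  55  56  55  56  55  53  56  55  55  56  56  58  76  96 105 108 116 130 161 170
108 107 108 104  87  59  49  53  56  55  55  55  55  54  52  54  55  54  54  53  51  57  76 101 109 122 149 166 170
107 106 106  97  71  46  50  55  57  55  55  53  54  54  55  55  56  56  56  52  51  53  60  78 105 123 140 172 171
106 106 105  86  59  46  50  57  57  56  54  54  55  55  54  56  60  64  62  52  50  52  55  63  85 119 139 167 172
106 105 102  75  50  47  52  54  56  55  53  54  54  53 
[... 1563 characters left out ...]
  13
102  99  98 104 107 109 109 108 106  99  90  85  75  57  60  70  54  26  17  13  15  14  14  13  12  13  14  16  14
100  97 101 105 108 109 109 108 108 105 101 103 101  76  59  53  24  16  15  15  17  12  13  18  14  17  16  15  11
 99  98 104 107 108 109 108 108 107 104 103 106 107  99  77  42  19  13  15  17  19  12  17  17  12  13  14  15  14
 94  99 106 108 110 109 107 108 106 103 105 106 107 104  82  39  16  16  17  19  17  14  18  15  16  13  16  17  15
 94 102 107 108 109 109 108 107 104 103 104 106 102  91  64  23  14  16  17  20  13  15  13  15  14  15  14  18  14
 95 104 108 109 111 109 108 107 102 103 106 106 100  75  38  14  19  18  15  17  16  18  16  13  15  16  11  12  14
```

```bash
cat >> h.py <<'E'
def tgt(st,e,u,v,up): # kin tip at (u,v) mm in h-frame, up mm above head plane
    _,R=portR(29,e); X=h0+n0*(.021+up/1000)+RP[:,0]*u/1000+RP[:,1]*v/1000
    step(st,X+n0*.1125,R)
E
python3 - <<'E'
from h import *
from workcell import robot
tgt(robot.state(),-70,.8,32.5,6)
E
```

```text
shift cm [-0.0236  0.1303 -0.7719] rot [  0.2423   0.2091 -32.2565]
```

Emit:
{"op": "apply_moves", "data": {
  "steps": [
    [[0,0.1,-0.8],[0,0,0]],
    [[0,0.1,-0.9],[0,0,-5]],
    [[0,0.1,-0.9],[0,0,-13]],
    [[0,0.1,-0.9],[0,0,-22]],
    [[0,0.1,-0.9],[0.2,0.2,-32.2]],
    [[0,0.1,-0.9],[0.2,0.2,-32.2]],
    [[0,0.1,-0.9],[0.2,0.2,-32.2]],
    [[0,0.1,-0.9],[0.2,0.2,-32.2]]
  ]
}}

```text
t: 19.75
position: [0.5328, 0.0604, 0.3085]
ee_rot: [[-0.19, 0.888, 0.419], [0.967, 0.096, 0.236], [0.169, 0.451, -0.877]]
wrist_force: [0.2, 0.4, -1.1]
width: 0.0254
grasp_force: 78.9
```

```bash
python3 - <<'E'
from h import *
from workcell import robot,eyes
st=robot.state(); rep(st,0); tgt(st,-70,.8,32.5,0)
s=eyes.snapshot("wrist"); np.savez("pics/w9.npz",**s)
# image rows around tip
p=st["position"];R=st["ee_rot"]
print(proj(s,[p+R[:,2]*.1125,p+R[:,2]*.1125+R[:,1]*.0065]))
g=cv2.cvtColor(s["image"],cv2.COLOR_RGB2GRAY)
for r in range(192,216,1): print(r,"".join("%4d"%x for x in g[r,258:294]))
E
```

```text
t 19.75 F [ 0.1342 -0.2605  1.1618] T [ 0.3561 -0.0802  0.0317] j6 -30.666352748006386
tip rel slot mm [ 0.2364 -0.8026 -5.712 ]
e [  0.0742   0.1994 -69.7423]
shift cm [-0.1437  0.0718  0.5707] rot [ 0.0504 -0.1934 -0.2577]
[[275.7487 209.0227]
 [284.022  209.0273]]
192  106  92  89  88  84  81  81  80  82  79  82  81  80  81  79  78  79  88 100 101 105 108 106 108 111 109 109 109 110 111 111 111 110 111 110 111
193  106  92  86  84  84  82  82  81  81  82  83  82  83  81  80  78  74  71  76  79  85  89  91 101 109 111 108 107 109 110 110 112 110 109 111 111
194  101  87  82  82  82  85  82  82  82  82  81  81  79  79  76  72  67  55  49  50  52  59  65  81  91 105 109 109 107 108 112 110 108 111 111 110
195   93  82  81  83  82  80  82  79  80  83  81  78  75  72  65  63  57  54  51  46  50  50  49  55  63  78  97 106 107 109 111 112 111 109 111 110
196   84  81  81  81  81  83  81  80  80  79  74  72  67  64  58  55  57  53  51  49  51  56  57  56  53  56  75  97 108 109 110 110 110 112 110 111
197   82  82  81  83  81  81  77  74  77  73  64  62  58  52  54  54  54  54  55  58  5
[... 2043 characters left out ...]
 103 101  88  87  87  88  90  90  92  89  88  88  88  88  91 104 101  70  52  54  76 107 110 109 107 108
212  105 105 107 106  99  59  46  48  51  74 104 100  88  87  88  87  89  90  91  90  87  89  87  87  89 102 101  69  54  54  71 105 112 108 108 107
213  108 108 109 107 104  72  53  49  54  66  88  89  86  88  86  91  89  91  90  88  90  88  88  89  88  89  87  66  54  58  74 105 111 113 116 117
214  109 108 111 109 105  91  63  53  55  60  67  75  87  89  88  88  91  89  93  89  90  88  89  87  87  77  67  58  57  65  93 115 132 138 148 145
215  109 109 110 110 107 102  76  61  57  57  59  69  87  87  88  89  89  91  88  91  90  89  88  87  86  70  58  55  65  96 130 151 159 163 168 166
```

```bash
python3 - <<'E'
from h import *
from workcell import robot
s=load("w9"); st=robot.state(); p=st["position"];R=st["ee_rot"]
def onp(px,hh):
    c,d=ray(s,px); k=((h0+n0*hh-c)@n0)/(d@n0); return c+d*k
tip=p+R[:,2]*.1125
for px in [(276.1,207.3)]:
    c,d=ray(s,px); k=((tip-c)@n0)/(d@n0); X=c+d*k; print("tip img-kin (tool mm)",1000*(X-tip)@R); 
for hh in(.0193,.021):
  for px in [(265,207.2),(276,207.2),(275.5,206)]:
    Y=onp(px,hh); print(hh,px,"slot - tip (tool mm)",1000*(Y-X)@R,"port",1000*(Y-h0)@RP)
E
```

```text
tip img-kin (tool mm) [1.4168 0.2584 0.0049]
0.0193 (265, 207.2) slot - tip (tool mm) [-1.9904 -8.9896  7.4007] port [ -7.5258  28.112  -19.3   ]
0.0193 (276, 207.2) slot - tip (tool mm) [-1.9903 -0.111   7.4088] port [  0.8047  31.1833 -19.3   ]
0.0193 (275.5, 206) slot - tip (tool mm) [-0.9866 -0.5132  7.4118] port [  0.7746  30.1024 -19.3   ]
0.021 (265, 207.2) slot - tip (tool mm) [-1.5154 -8.9248  5.7024] port [ -7.304   27.6935 -21.    ]
0.021 (276, 207.2) slot - tip (tool mm) [-1.5153 -0.1035  5.7104] port [  0.9726  30.745  -21.    ]
0.021 (275.5, 206) slot - tip (tool mm) [-0.5181 -0.5031  5.7134] port [  0.9426  29.6711 -21.    ]
```

Emit:
{"op": "apply_moves", "data": {
  "steps": [
    [[-0.17,0,0.2],[0,0,0]],
    [[-0.17,0,0.5],[0,0,0]],
    [[-0.17,0,0.7],[0,0,0]],
    [[-0.17,0,0.9],[0,0,0]],
    [[-0.17,0,1.1],[0,0,0]],
    [[-0.17,0,1.2],[0,0,0]],
    [[-0.17,0,1.3],[0,0,0]],
    [[-0.17,0,1.3],[0,0,0]]
  ]
}}

```text
t: 20.8
position: [0.5384, 0.0616, 0.2979]
ee_rot: [[-0.193, 0.887, 0.419], [0.967, 0.099, 0.235], [0.167, 0.45, -0.877]]
wrist_force: [-8.1, -1.9, 5.3]
width: 0.0251
grasp_force: 80.5
```

```bash
python3 - <<'E'
from h import *
from workcell import robot
rep(robot.state(),0)
E
```

```text
t 20.8 F [ 0.6371 -4.9299 -8.501 ] T [1.3408 0.0048 0.0029] j6 -31.005273712503094
tip rel slot mm [-0.1367  0.8737  6.1954]
e [  0.0965   0.1504 -69.8902]
```

Emit:
{"op": "apply_moves", "data": {
  "steps": [
    [[0,-0.02,0],[0,0,8]],
    [[0.01,-0.04,0],[0,0,16]],
    [[0.02,-0.05,0],[0,0,24]],
    [[0.04,-0.07,0],[0,0,32]],
    [[0.05,-0.08,0],[0,0,40]],
    [[0.07,-0.09,0],[0,0,48]],
    [[0.08,-0.1,0],[0,0,54]],
    [[0.1,-0.11,0],[0,0,60]]
  ]
}}

```text
t: 21.8
position: [0.538, 0.0607, 0.2976]
ee_rot: [[0.674, 0.606, 0.422], [0.567, -0.791, 0.231], [0.473, 0.084, -0.877]]
wrist_force: [-3.7, -7.3, 3.1]
width: 0.0253
grasp_force: 80.0
```

```bash
python3 - <<'E'
from h import *
from workcell import robot,eyes
rep(robot.state(),0)
s=eyes.snapshot("wrist"); np.savez("pics/w10.npz",**s)
show(grid(s,.020,np.arange(13,-14,-1),np.arange(18,45)))
E
```

```text
t 21.8 F [-5.1492  3.8205 -5.9382] T [-0.9344 -1.575  -0.0673] j6 29.26293975269546
tip rel slot mm [-0.8842  2.0269  6.1152]
e [-0.1631  0.0619 -9.737 ]
108 108 107 107 107 108 108 108 106 102  96  90  85  83  86  90  97  99 105 106 108 107 107 106 106 105 109
107 106 107 107 106 106 106 101  93  78  66  59  58  55  53  57  65  71  85 101 104 105 104 104 105 103 107
106 106 105 106 105 105  98  82  62  50  50  51  53  53  52  53  52  53  56  76  96 103 104 104 104 105 107
108 108 108 107 106 101  78  52  47  47  53  54  56  55  56  55  54  55  52  56  69  94 105 107 105 106 107
108 108 109 108 104  84  59  50  49  53  57  55  55  55  56  55  55  55  53  55  56  70  97 107 109 109 109
109 109 108 107  92  59  55  51  51  55  56  56  55  55  55  55  55  54  55  55  55  60  82 105 107 108 110
107 108 106 101  74  51  52  49  51  55  55  55  54  53  55  55  54  56  55  55  56  57  64  94 105 107 111
107 107 106  90  58  50  52  54  55  54  55  56  54  54  55  54  53  56  56  57  53  54  58  78 105 108 115
107 107 103  76  50  52  52  56  56  55  56  55  55  57  60  56  56  57  60  61  5
[... 1269 characters left out ...]
  65  61  55  51  44  37  33  28  37  58  81  92 105
107 105 102 104 105 106 103  78  50  47  50  55  43  38  32  26  21  18  22  20  17  16  17  23  38  49  72
103 104 104 107 107 107 103  92  64  43  31  22  18  18  10  13  16  14  17  18  15  15  19  14  15  14  26
103 104 107 107 106 106 103  93  67  26  14  14  13  12  15  15  15  13  11  17  17  17  18  17  17  14  14
106 107 108 106 104 102  90  65  31  16  15  15  13  14  15  18  14  17  18  13  13  16  14  14  13  15  16
108 107 102 100  97  86  54  26  14  13  14  16  15  17  12  16  18  14  15  14  17  18  18  19  13  14  12
106 100 102  93  71  43  17  15  13  16  17  10  13  14  15  14  19  15  14  13  15  17  17  15  13  18  16
```

Emit:
{"op": "apply_moves", "data": {
  "steps": [
    [[0,-0.02,0],[0,0,6]],
    [[0.01,-0.03,0],[0,0,12]],
    [[0.02,-0.05,0],[0,0,18]],
    [[0.03,-0.06,0],[0,0,23]],
    [[0.03,-0.06,0],[0,0,27]],
    [[0.03,-0.06,0],[0,0,29]],
    [[0.03,-0.06,0],[0,0,29]],
    [[0.03,-0.06,0],[0,0,29]]
  ]
}}

```text
t: 22.85
position: [0.5375, 0.0607, 0.2973]
ee_rot: [[0.884, 0.206, 0.42], [0.117, -0.966, 0.229], [0.454, -0.153, -0.878]]
wrist_force: [-5.6, -9.4, 2.8]
width: 0.0252
grasp_force: 80.3
```

```bash
python3 - <<'E'
from h import *
from workcell import robot,eyes
rep(robot.state(),0)
E
```

```text
t 22.85 F [-4.782   7.5392 -6.9964] T [-2.0462 -1.5057 -0.0367] j6 58.15695091126987
tip rel slot mm [-1.6583  1.8915  6.1685]
e [-0.2107 -0.0095 19.0423]
```

Emit:
{"op": "apply_moves", "data": {
  "steps": [
    [[0,0,0],[0,0,-5]],
    [[0,0,-0.1],[0,0,-10]],
    [[0,0,-0.4],[0,0,-14]],
    [[0,0,-1],[0,0,-14]],
    [[0,0,-2.5],[0,0,-14]],
    [[0,0,-4.5],[0,0,-14]],
    [[0,0,-5.6],[0,0,-14]],
    [[0,0,-5.6],[0,0,-14]]
  ]
}}

```text
t: 23.85
position: [0.514, 0.0497, 0.3471]
ee_rot: [[0.807, 0.414, 0.422], [0.344, -0.909, 0.235], [0.481, -0.044, -0.876]]
wrist_force: [0.4, 0.1, -1.8]
width: 0.0252
grasp_force: 79.0
```

```bash
python3 - <<'E'
from h import *
from workcell import robot,eyes
rep(robot.state(),0)
s=eyes.snapshot("wrist"); np.savez("pics/w11.npz",**s)
a=grid(s,.020,np.arange(12,-13,-1),np.arange(19,44)); show(a)
print("claw, 1.5mm grid: u 12..-12, v 4..31")
show(grid(s,.0125,np.arange(14,-15,-2),np.arange(4,34,1.5)))
E
```

```text
t 23.85 F [-0.5304  0.1181  1.7536] T [-0.0775 -0.2797 -0.0043] j6 44.15215276081216
tip rel slot mm [ -0.0194  -0.4076 -49.9484]
e [0.0653 0.2139 5.175 ]
107 108 108 108 108 107 106 103  95  87  76  67  66  66  68  75  82  92 101 104 105 106 107 105 106
106 106 107 107 107 103  93  80  68  56  57  50  50  51  53  56  59  68  79  90 102 104 104 105 106
106 105 107 107 104  92  70  53  51  52  52  51  51  53  56  57  56  56  57  67  86 101 106 106 107
108 108 108 105  95  71  54  51  54  53  52  54  55  56  56  57  56  55  55  54  68  90 106 107 108
106 105 103  96  75  54  51  53  53  54  55  57  56  55  54  55  56  55  55  55  56  72  98 107 108
 99  99  98  81  56  51  53  56  57  55  55  57  56  55  55  54  55  56  56  55  55  62  80  99 107
 99 100  98  71  53  53  54  54  54  55  55  55  55  54  56  56  55  56  55  56  54  56  65  90 106
106 106 100  67  54  54  54  54  54  55  55  55  54  54  55  54  55  54  54  55  55  56  59  85 105
111 106  93  63  54  52  52  51  51  53  55  54  52  54  56  53  55  55  54  56  56  56  58  80 103
110 106  82  54  51  50  52  50  50  53  53  
[... 2091 characters left out ...]
 109 109 107 108 109 109  93  57  52  51  50  53  54  52  55
 63  63  61  75 104 109 110 110 110 111 108  85  55  53  56  56  57  56  57  56
 63  62  61  68  99 108 108 108 107 108 106  85  58  55  55  56  56  55  56  54
 64  61  60  69  98 104 106 105 103 104 104  91  58  55  51  53  52  51  50  51
 62  60  60  67 100 107 107 108 108 107 106 100  60  47  47  47  50  52  50  53
 63  59  59  64  95 104 104 103 101 107 105 101  83  58  54  54  56  54  56  55
 61  59  61  64  90 104 105 105 105 105 104 104 103  85  58  56  56  55  55  56
 62  62  61  62  94 105 107 107 107 106 105  94  94  91  82  82  82  76  66  64
 63  61  61  73 104 106 106 107 108 106 102  88  87  85  86  87  89  87  85  85
```

```bash
python3 - <<'E'
from h import *
from workcell import robot
s=load("w11"); st=robot.state(); p=st["position"];R=st["ee_rot"]; tip=p+R[:,2]*.1125
print(proj(s,[tip]))
g=cv2.cvtColor(s["image"],cv2.COLOR_RGB2GRAY)
for r in range(202,213,1): print(r,"".join("%4d"%x for x in g[r,262:292]))
tgt(st,-8,.7-1.43,30.8-.06,4)
E
```

```text
[[277.7598 210.2102]]
202  105 101 101 108 104 105 100  91  71  57  54  55  54  55  58  54  56  57  56  57  58  57  58  58  57  60  79  98 105 106
203  103 101 101 107 106 106 106 102  92  71  59  55  54  55  57  55  56  56  57  56  55  55  57  58  60  75  94 104 105 106
204  104 105 105 105 106 105 105 107 103  92  71  57  56  58  57  54  56  55  56  57  52  57  57  63  77  93 105 107 105 105
205  105 106 106 106 105 104 104 103 103 101  88  70  66  74  72  70  64  59  57  59  60  60  72  87  96 104 105 105 106 106
206  106 106 108 106 107 104  98  96  97  94  91  82  80  85  86  85  81  75  74  75  76  76  87 104 107 106 107 107 108 106
207  107 108 108 106 106 106  95  89  88  88  85  86  87  87  89  88  86  85  85  87  86  88  92 104 105 106 105 105 107 107
208  107 109 106 107 105 106  91  88  88  86  85  85  88  88  89  90  88  85  85  83  87  89  89 105 104 104 104 107 107 106
209  108 106 109 106 107 103  91  86  87  85  87  86  88  88  87  89  87  86  84  85  85  89  94 104 104 105 107 107 105 105
210  107 108 107 106 105 103  96  93  86  86  86  83  86  89  88  86  86  87  83  86  84  96  99 104 105 106 104 105 109 109
211  106 104 106 107 106 105 104 100  87  85  86  84  86  86  85  86  87  87  84  86  87 100 105 107 110 111 116 124 135 137
212  106 106 108 108 107 105 105 101  88  85  87  86  88  86  87  87  86  86  86  83  88  98 109 122 135 139 150 162 170 172
shift cm [-0.0403  0.0035  4.502 ] rot [ -0.1206  -0.147  -13.192 ]
```

Emit:
{"op": "apply_moves", "data": {
  "steps": [
    [[-0.11,0.17,1.5],[0,0,-7]],
    [[-0.11,0.17,3],[0,0,-13]],
    [[-0.11,0.17,4.2],[0,0,-13]],
    [[-0.11,0.17,4.7],[0,0,-13]],
    [[-0.11,0.17,5],[0,0,-13]],
    [[-0.11,0.17,5.3],[0,0,-13]],
    [[-0.11,0.17,5.6],[0,0,-13]],
    [[-0.11,0.17,5.6],[0,0,-13]]
  ]
}}

```text
t: 24.9
position: [0.5372, 0.0611, 0.2973]
ee_rot: [[0.693, 0.586, 0.42], [0.541, -0.808, 0.235], [0.477, 0.064, -0.877]]
wrist_force: [-5.0, -1.9, 4.5]
width: 0.0249
grasp_force: 80.1
```

```bash
python3 - <<'E'
from h import *
from workcell import robot
rep(robot.state(),0)
E
```

```text
t 24.9 F [-2.3066 -1.1269 -6.5183] T [ 0.4581 -0.8763  0.0148] j6 30.876367366802615
tip rel slot mm [-1.3848  0.7395  6.1281]
e [ 0.1159  0.1318 -7.8728]
```

Emit:
{"op": "apply_moves", "data": {
  "steps": [
    [[-0.01,-0.03,0],[0,0,7]],
    [[-0.02,-0.06,0],[0,0,14]],
    [[-0.03,-0.09,0],[0,0,21]],
    [[-0.03,-0.12,0],[0,0,27]],
    [[-0.03,-0.15,0],[0,0,33]],
    [[-0.03,-0.17,0],[0,0,38]],
    [[-0.03,-0.17,0],[0,0,38]],
    [[-0.03,-0.17,0],[0,0,38]]
  ]
}}

```text
t: 25.9
position: [0.536, 0.0617, 0.2969]
ee_rot: [[0.907, 0.035, 0.42], [-0.071, -0.97, 0.234], [0.416, -0.242, -0.877]]
wrist_force: [-5.3, -3.8, 3.2]
width: 0.0253
grasp_force: 80.1
```

```bash
python3 - <<'E'
from h import *
from workcell import robot
rep(robot.state(),0)
E
```

```text
t 25.9 F [-3.1951  2.6819 -5.9294] T [-0.6734 -0.8946 -0.085 ] j6 69.00248958557347
tip rel slot mm [-2.2657 -0.1675  6.1147]
e [ 0.0527  0.0847 30.1066]
```

Emit:
{"op": "apply_moves", "data": {
  "steps": [
    [[0,0,0],[0,0,-5]],
    [[0,0,-0.1],[0,0,-10]],
    [[0,0,-0.4],[0,0,-16]],
    [[0,0,-1],[0,0,-16]],
    [[0,0,-2.5],[0,0,-16]],
    [[0,0,-4.5],[0,0,-16]],
    [[0,0,-5.6],[0,0,-16]],
    [[0,0,-5.6],[0,0,-16]]
  ]
}}

```text
t: 26.9
position: [0.5126, 0.049, 0.3462]
ee_rot: [[0.862, 0.283, 0.422], [0.197, -0.952, 0.235], [0.468, -0.119, -0.876]]
wrist_force: [0.2, -0.6, -0.5]
width: 0.0252
grasp_force: 79.1
```

```bash
python3 - <<'E'
from h import *
from workcell import robot,eyes
rep(robot.state(),0)
s=eyes.snapshot("wrist"); np.savez("pics/w12.npz",**s)
a=grid(s,.020,np.arange(12,-13,-1),np.arange(19,44)); show(a)
E
```

```text
t 26.9 F [-0.1889  0.7186  0.3841] T [-0.1286 -0.3894  0.0213] j6 52.99180736231279
tip rel slot mm [ -1.8844  -0.4164 -49.9172]
e [ 0.0799  0.2008 14.1876]
107 107 107 108 108 107 105 103  97  86  82  71  71  67  68  72  79  89  99 106 107 108 107 107 106
105 105 106 107 107 105  98  85  67  59  58  53  54  52  51  50  56  66  78  93 103 106 105 105 105
102 101 100 103 102  98  81  59  48  50  52  53  51  50  51  52  54  55  58  71  85  99 105 105 105
101  99  98  97  92  80  63  53  53  52  52  53  52  53  55  56  57  54  54  55  64  83 101 106 107
106 105 103  99  82  64  55  51  53  53  53  53  57  56  55  56  55  56  57  57  56  68  92 107 108
109 108 106  99  67  55  54  53  54  54  54  55  54  56  54  55  55  56  57  57  57  58  77 101 107
107 109 106  87  59  52  52  53  55  55  55  56  56  55  55  55  55  57  56  55  54  56  65  91 105
111 108  99  75  54  50  50  52  53  52  55  54  53  54  56  56  55  55  55  55  57  55  61  78  99
110 108  91  65  54  53  50  51  52  51  53  53  53  53  55  55  55  55  56  55  57  56  57  72  98
108 106  88  60  55  54  53  54  54  54  55
[... 856 characters left out ...]

107 106 103  89  67  57  55  55  54  55  57  56  55  56  54  55  54  54  56  55  56  64  88 102 105
106 105 104  98  79  60  54  55  56  56  57  55  56  56  57  55  57  55  55  57  65  82  99 105 105
104 104 105 105  94  77  61  58  55  53  54  54  55  56  57  56  57  55  58  67  80  95 104 105 105
101 102 103 105 101  93  82  72  61  54  54  53  53  57  59  59  61  62  73  85  97 104 104 104 106
 94  95  96  98  99  98  92  85  78  72  65  62  60  60  67  69  78  88  93 102 105 106 104 105 107
 90  89  89  91  90  92  91  88  87  86  84  82  84  86  89  89  99 105 104 106 105 106 105 106 107
 89  86  86  85  85  87  88  87  88  87  91  93  97 101 100 102 105 106 105 106 106 107 107 106 106
```

```bash
python3 - <<'E'
from h import *
from workcell import robot
st=robot.state(); step(st,(.502,-.1322,.32),down(15)); step(st,(.502,-.1322,.36),down(15))
E
```

```text
shift cm [-5.6425 17.2667 -2.508 ] rot [ -7.1304 -27.8853  -0.1676]
shift cm [-3.7773 16.7868 -6.0139] rot [ -7.1304 -27.8853  -0.1676]
```

Emit:
{"op": "apply_moves", "data": {
  "steps": [
    [[0,1.5,-3],[0,0,0]],
    [[-0.5,4.5,-6],[0,0,0]],
    [[-1.5,8,-6.5],[-1.5,-5,0]],
    [[-2.5,11.5,-6.5],[-3,-11,0]],
    [[-3.5,14.5,-6],[-4.5,-17,0]],
    [[-4.5,16.5,-5],[-6,-23,0]],
    [[-5.6,17.3,-2.5],[-7.1,-27.9,-0.2]],
    [[-5.6,17.3,-2.5],[-7.1,-27.9,-0.2]]
  ]
}}

```text
t: 27.95
position: [0.5021, -0.1312, 0.316]
ee_rot: [[0.965, 0.261, -0.007], [0.261, -0.965, 0.004], [-0.005, -0.006, -1.0]]
wrist_force: [0.1, 1.4, -1.9]
width: 0.025
grasp_force: 79.2
```

Emit:
{"op": "apply_moves", "data": {
  "steps": [
    [[0,0,0],[0,0,0]],
    [[0,0,0],[0,0,0]],
    [[0,0,0],[0,0,0]],
    [[0,0,0],[0,0,0]],
    [[0,0,0],[0,0,0]],
    [[0,0,0],[0,0,0]],
    [[0,0,0],[0,0,0]],
    [[0,0,0],[0,0,0]]
  ]
}}

```text
t: 28.95
position: [0.5026, -0.1322, 0.3197]
ee_rot: [[0.966, 0.26, -0.001], [0.26, -0.966, 0.001], [-0.001, -0.001, -1.0]]
wrist_force: [0.1, -0.3, -1.7]
width: 0.0251
grasp_force: 79.2
```

```bash
python3 - <<'E'
from h import *
from workcell import robot,eyes
st=robot.state(); step(st,(.502,-.1322,.32),down(15))
s=eyes.snapshot("wrist"); np.savez("pics/w13.npz",**s)
p=st["position"];R=st["ee_rot"]; tip=p+R[:,2]*.1125; H=np.array([.503,-.131,.115])
a=proj(s,[tip,H,[.5206,-.2092,.115]]); print(a)
g=cv2.cvtColor(s["image"],cv2.COLOR_RGB2GRAY)
for r in range(170,214,2): print(r,"".join("%4d"%x for x in g[r,252:300:1]))
E
```

```text
shift cm [-0.0572 -0.0171 -0.0327] rot [-0.0437  0.0517  0.0802]
[[278.1707 208.7845]
 [277.1593 183.8171]
 [353.3679 187.0364]]
170  143 143 143 144 144 143 142 143 142 143 142 143 142 143 143 141 142 141 144 142 144 143 143 143 142 143 143 142 143 143 142 142 143 143 143 142 143 142 142 142 142 143 142 143 142 143 142 143
172  144 145 144 146 145 145 144 144 144 143 144 144 145 143 143 144 144 145 144 145 144 144 145 145 144 145 143 143 144 144 144 144 144 144 144 145 144 146 143 144 145 144 145 144 144 144 145 146
174  143 143 143 143 142 143 143 143 144 143 145 142 144 144 144 145 145 144 145 144 144 146 147 147 147 145 136 138 145 147 145 145 146 146 145 146 145 144 144 144 144 146 145 145 145 145 145 144
176  140 141 141 140 139 141 141 141 141 140 140 142 140 143 141 142 140 141 140 141 144 143 144 144 144 144 143 144 145 144 144 145 142 143 142 143 143 143 143 143 142 144 142 143 143 144 143 145
178  142 141 141 142 141 141 142 142 142 141 139 142 142 141 142 142 141 138 142 145 146 146 144 143 144 146 144 145 144 144 144 144 144 142 142 141 142 142 142 143 142 142 142 142 14
[... 2662 characters left out ...]
7  99  92  86  83  86  92 101 107 109 110 108 118 141 144 144 143 143 143 143 142 144 136  93  50  32  30  30
208   28  28  27  29  29  37  77 128 142 142 143 143 144 143 143 135  92  81  80  82  80  79  79  80  79  80  80  80  78  80  80  80  97 139 143 144 144 144 144 144 143 142 123  53  31  29  32  30
210   40  34  33  41  52  86 127 140 140 141 142 141 141 140 140 137 123 113  84  78  78  79  80  79  80  80  78  78  77  78  85 107 121 135 141 141 140 141 141 142 141 139 131  78  36  30  28  30
212  128 121 121 124 138 139 141 141 142 142 143 143 143 143 143 141 141 133  86  78  78  78  79  80  80  80  80  77  79  79  88 125 141 142 142 141 142 142 142 142 142 142 137 126  93  60  43  38
```

Emit:
{"op": "apply_moves", "data": {
  "steps": [
    [[0,0,2],[0,0,0]],
    [[0,0,5],[0,0,0]],
    [[0,0,8],[0,0,0]],
    [[0,0,10],[0,0,0]],
    [[0,0,12],[0,0,0]],
    [[0,0,13.5],[0,0,0]],
    [[0,0,15],[0,0,0]],
    [[0,0,15],[0,0,0]]
  ]
}}

```text
t: 30.0
position: [0.5016, -0.1318, 0.1682]
ee_rot: [[0.966, 0.26, -0.004], [0.26, -0.966, 0.002], [-0.003, -0.003, -1.0]]
wrist_force: [-0.3, -0.3, -1.3]
width: 0.0251
grasp_force: 79.2
```

Emit:
{"op": "apply_moves", "data": {
  "steps": [
    [[0,0,0.5],[0,0,0]],
    [[0,0,1],[0,0,0]],
    [[0,0,1.4],[0,0,0]],
    [[0,0,1.7],[0,0,0]],
    [[0,0,1.8],[0,0,0]],
    [[0,0,1.8],[0,0,0]],
    [[0,0,1.8],[0,0,0]],
    [[0,0,1.8],[0,0,0]]
  ]
}}

```text
t: 31.0
position: [0.5025, -0.1321, 0.1525]
ee_rot: [[0.966, 0.26, -0.001], [0.26, -0.966, 0.0], [-0.001, -0.001, -1.0]]
wrist_force: [-3.5, 1.9, 5.0]
width: 0.0252
grasp_force: 80.0
```

Emit:
{"op": "apply_moves", "data": {
  "steps": [
    [[0,0,0],[0,0,0]],
    [[0,0,0],[0,0,0]],
    [[0,0,0],[0,0,0]],
    [[0,0,0],[0,0,0]],
    [[0,0,0],[0,0,0]],
    [[0,0,-2],[0,0,0]],
    [[0,0,-5],[0,0,0]],
    [[0,0,-9],[0,0,0]]
  ],
  "fingers": 100
}}

```text
t: 32.0
position: [0.5019, -0.1319, 0.2417]
ee_rot: [[0.966, 0.26, -0.003], [0.26, -0.966, 0.001], [-0.003, -0.002, -1.0]]
wrist_force: [0.3, -0.2, 0.1]
width: 0.052
grasp_force: 0.0
```

Emit:
{"op": "apply_moves", "data": {
  "steps": [
    [[-1,0,-4],[0,0,0]],
    [[-3,0,-8],[0,0,0]],
    [[-6,0,-10],[0,0,0]],
    [[-9,0,-10],[0,0,0]],
    [[-9,0,-10],[0,0,0]],
    [[-9,0,-10],[0,0,0]],
    [[-9,0,-10],[0,0,0]],
    [[-9,0,-10],[0,0,0]]
  ]
}}

```text
t: 33.0
position: [0.4161, -0.1555, 0.3415]
ee_rot: [[0.965, 0.261, -0.002], [0.261, -0.965, 0.001], [-0.001, -0.001, -1.0]]
wrist_force: [-0.1, -0.6, -0.2]
width: 0.0521
grasp_force: 0.0
```

```bash
python3 - <<'E'
from h import *
from workcell import robot,eyes
T=load("top0");Z=load("side0")
t=eyes.snapshot("top"); q=eyes.snapshot("side"); w=eyes.snapshot("wrist"); np.savez("pics/t14.npz",**t); np.savez("pics/s14.npz",**q); np.savez("pics/w14.npz",**w)
# driver black region in side: before / after
for n,a,b in(("side",Z,q),):
    for s in(a,b):
        m=(s["image"][228:268,268:300].max(2)<35); ys,xs=np.nonzero(m); print(n,m.sum(),xs.mean()+268,ys.mean()+228,xs.min()+268,xs.max()+268,ys.min()+228,ys.max()+228)
# upright check: predicted handle axis in wrist/side
H=np.array([.5031,-.131,.115]); print(proj(q,[H,H+[0,0,.085]]),proj(w,[H,H+[0,0,.085]]))
g=w["image"].max(2); x,y=np.nonzero(g[:300]<35)[::-1]; 
n,l,st,c=cv2.connectedComponentsWithStats((g<38).astype(np.uint8))
for k in range(1,n):
    if st[k,4]>150: print(st[k],c[k])
# claw/port in top: rectified
show(grid(t,.0125,np.arange(20,-27,-3),np.arange(-24,48,3)))
# bystander shift: bottle & beaker diff
for nm,s0,s1,(x0,x1,y0,y1) in(("bottle",T,t,(150,192,208,246)),("beaker",T,t,(246,278,268,300)),("plug",T,t,(392,414,208,226))):
    print(nm,np.abs(s0["image"][y0:y1,x0:x1].astype(int)-s1["image"][y0:y1,x0:x1]).mean())
E
```

```text
side 458 282.00655021834064 247.94978165938863 268 299 231 265
side 431 282.24825986078883 248.4756380510441 268 299 231 266
[[282.5794 260.278 ]
 [282.0372 235.7096]] [[277.4731  94.1519]
 [277.3101  88.8923]]
[ 262   72   31   36 1025] [277.2644  88.6029]
[    0   260   560   160 42022] [273.1137 368.602 ]
 84  83  82  83  82  83  82  83  83  83  82  82  82  83  82  82  81  82  82  83  82  82  83  89
 84  83  84  83  83  83  82  83  81  80  82  82  83  83  83  82  84  83  84  83  83  83  82  88
 85  83  83  84  83  82  80  80  80  76  79  81  82  81  82  81  81  82  82  81  82  81  82  89
 86  83  83  84  82  80  81  81  80  80  81  80  81  82  82  82  81  77  73  68  73  82  82  87
 87  83  84  84  81  82  84  82  80  82  82  80  78  80  81  74  68  51  42  43  50  65  79  84
 86  84  83  84  79  79  77  75  70  71  73  74  82  82  83  68  48  37  38  39  40  48  68  84
 87  82  83  83  75  60  55  54  52  52  53  61  80  84  83  58  38  39  39  40  39  41  57  82
 88  83  83  82  74  52  49  50  49  50  49  57  82  83  81  61  39  39  37  38  40  41  56  86
 87  83  83  80  72  51  50  49  49  50  49  58  77  83  81  70  37  36  37  38  38  39  57  91
 84  83  84  81  70  51  49  49  50  50  49  54  75  82  81  66  41  37  36  36  38  40  63  98
 85  83  83  82  71  50  49  49  50  50  49  54  80  83  82  76  55  39  38  38  39  49  74  91
 92  83  82  82  68  54  55  53  55  54  54  57  77  83  82  81  69  57  46  44  51  68  80  94
 91  84  84  83  71  58  59  58  59  58  58  54  74  83  82  82  81  78  75  70  77  83  82  99
110 105 103  99  77  57  58  64  67  61  58  60  88 102 103 100 107 114 119 124 118 121 117 133
152 156 147 144 111  65  63  72  73  66  60  66 115 134 140 142 153 160 164 170 165 165 162 166
167 169 168 166 134  59  66  76  74  66  59  76 144 160 166 168 172 172 173 172 172 172 170 169
bottle 14.636382623224728
beaker 11.6435546875
plug 17.954545454545453
```

```bash
python3 - <<'E'
from h import *
from workcell import ticket
for n in("top0","t14"):
    h=cv2.cvtColor(load(n)["image"],cv2.COLOR_RGB2HSV)[200:250,145:200]; m=(h[...,1]>130)&(h[...,0]<20); print(m.sum(),[a.mean() for a in np.nonzero(m)])
print(ticket.sign_off())
E
```

```text
446 [np.float64(28.39237668161435), np.float64(26.170403587443946)]
453 [np.float64(28.50110375275938), np.float64(26.200883002207505)]
the job is handed in; nothing more can be done
None
```

The job is handed in at about 33 s: the lance is home in the port, the claw measured about 92° (1.6 rad), over the collar and pointing at the lance, and the screwdriver hangs upright in its original rack hole; the bottle's position was confirmed unchanged, but the plug and beaker were not separately confirmed (nothing was moved near the beaker).

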